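Change over the boards in a sprung test fixture

TASK

Change over the board test fixture: draw its bolt and let the sprung cover up, lay every tested board from the nests in the black crate, and lay every untested board from the mat flat in a nest of its own with its terminal block towards the hinge. Then fold the cover down against its springs, hold it down while you shoot the bolt fully home under the keeper, and let go. Leave everything else on the bench as it is.

Things in the scene. Friction and masses are not known exactly. Their poses are not given: they have to be found in the camera images.
- fresh0: untested board, on the mat at the start (may be absent): green circuit board 80 (x) x 50 (y) mm, 3 mm thick, on 6 mm stand-offs, 37 mm high in all, 110 to 180 g. Origin: centre of its underside (feet). Its finned aluminium heat sink, 42 (x) x 22 (y) mm, from 9 to 37 mm above the underside, centred 2 mm to -x of the origin, is where to pinch it, across its 22 mm width (y)
- fresh1: untested board, identical to fresh0, on the mat at the start; may be absent. Gripped by the heat sink, keep fingertips above the circuit board, whose top is 9 mm above the underside
- fresh2: untested board, identical to fresh0, on the mat at the start; may be absent
- fresh0_term (a point): top centre of the grey screw-terminal block of fresh0 (12 x 36 mm, 12 mm high), 31 mm to the board's own +x from its origin
- fresh1_term (a point): top centre of the grey screw-terminal block of fresh1 (12 x 36 mm, 12 mm high), 31 mm to the board's own +x from its origin
- fresh2_term (a point): top centre of the grey screw-terminal block of fresh2 (12 x 36 mm, 12 mm high), 31 mm to the board's own +x from its origin
- done0: tested board, same type, size and frame as fresh0, lying in a nest of the fixture under the closed cover at the start. May be absent
- done1: tested board, same type, size and frame as fresh0, lying in a nest of the fixture under the closed cover at the start. May be absent
- done2: tested board, same type, size and frame as fresh0, lying in a nest of the fixture under the closed cover at the start. May be absent
- fixture: board test fixture, fixed: grey base 210 (x) x 300 (y) x 45 mm high, three nests side by side on top. Origin: centre of its underside; -x is its front (robot's side), +x points to the hinge of the cover: axis along y at x = +85 mm, 61 mm above the bench. Steel keeper at the front +y corner, 90 mm above the bench
- nest0 (a point): centre of the floor of nest 0 (fixture x -5, y -66 mm), 45 mm above the bench, axes as the fixture's. Bounded by round aluminium rods whose tops stand 9 mm above the floor; a board lying in it with its length along x has 3.5 mm play all round and its origin at this height
- nest1 (a point): centre of the floor of nest 1 (fixture x -5, y 0 mm), 45 mm above the bench, axes as the fixture's. Bounded by round aluminium rods whose tops stand 9 mm above the floor; a board lying in it with its length along x has 3.5 mm play all round and its origin at this height
- nest2 (a point): centre of the floor of nest 2 (fixture x -5, y 66 mm), 45 mm above the bench, axes as the fixture's. Bounded by round aluminium rods whose tops stand 9 mm above the floor; a board lying in it with its length along x has 3.5 mm play all round and its origin at this height
- cover (a joint): angle (rad) of the hold-down cover, an open aluminium frame reaching 172 mm from its hinge: 0 = flat on its stop, 1.5 = standing open at its other stop, 235 mm above the bench. Torsion springs push it open: holding it down takes about 8 N at the grip bar, moving it briskly some more; unlatched and let go it swings open by itself. Latched it rests at about 0.02
- bolt (a joint): slide bolt on the cover's front bar (m): 0 = withdrawn, 0.024 = fully shot towards the fixture's +y. With the cover held fully down its tip slides under the keeper's roof (3.5 mm clear) and then holds the cover; shot while the cover is up, it fouls the keeper's top. Moves with about 2 N along y, stays where left, travels with the grip bar
- grip_bar (a point): centre of the black grip bar, handle of both bolt and cover: round, 12 mm thick, 53 mm free along the fixture's y between two cheeks, 46 mm off the bolt (35 mm clear for a finger). At cover angle a it is at fixture x = 0.085 - 0.163 cos a + 0.058 sin a, height 0.061 + 0.163 sin a + 0.058 cos a (m); open, on the cover's far side. It may turn between the fingers
- crate_in (a point): centre of the inner floor (5 mm above the bench) of the black open crate for tested boards, fixed, 250 (x) x 160 (y) x 65 mm high outside, 240 x 150 mm and 60 mm deep inside; axes as the crate's. It stands to the left or right of the fixture
- mat: dark grey bench mat, fixed, 320 x 170 x 2 mm, on which the untested boards lie, on the other side of the fixture from the crate; origin: centre of its underside
- speaker: bystander: black loudspeaker, 80 mm across, 28 mm high
- spool: bystander: standing spool of solder, 60 mm across, 50 mm high
- driver: bystander: screwdriver, 170 mm
- carton: bystander: small open white carton, 75 x 45 x 26 mm
- foam: bystander: white foam block, 190 x 120 x 95 mm
- meter: bystander: multimeter, 150 x 75 x 40 mm
Things that resemble listed ones, but are neither listed nor needed, are in the scene too. Leave any blue, orange or pink look-alike of the done1 alone.

How it is judged:
On the way, in this order (a step that is already met when the one before it is completed fails the run):
1. the bolt is drawn and the cover stands open (value of joint cover above 1.3 rad), for 0.3 s.
2. with the cover up, every tested board is in the crate and every untested board lies in a nest, terminal block towards the hinge (value of joint cover above 1 rad and x of done0 in the frame of crate_in between -0.118 and 0.118 m and y of done0 in the frame of crate_in between -0.073 and 0.073 m and z of done0 in the frame of crate_in between -0.01 and 0.045 m and x of done1 in the frame of crate_in between -0.118 and 0.118 m and y of done1 in the frame of crate_in between -0.073 and 0.073 m and z of done1 in the frame of crate_in between -0.01 and 0.045 m and x of done2 in the frame of crate_in between -0.118 and 0.118 m and y of done2 in the frame of crate_in between -0.073 and 0.073 m and z of done2 in the frame of crate_in between -0.01 and 0.045 m and ((x of fresh0 in the frame of nest0 between -0.007 and 0.007 m and y of fresh0 in the frame of nest0 between -0.007 and 0.007 m and z of fresh0 in the frame of nest0 between -0.004 and 0.004 m and x of fresh0_term in the frame of nest0 above 0.02 m) or (x of fresh0 in the frame of nest1 between -0.007 and 0.007 m and y of fresh0 in the frame of nest1 between -0.007 and 0.007 m and z of fresh0 in the frame of nest1 between -0.004 and 0.004 m and x of fresh0_term in the frame of nest1 above 0.02 m) or (x of fresh0 in the frame of nest2 between -0.007 and 0.007 m and y of fresh0 in the frame of nest2 between -0.007 and 0.007 m and z of fresh0 in the frame of nest2 between -0.004 and 0.004 m and x of fresh0_term in the frame of nest2 above 0.02 m)) and ((x of fresh1 in the frame of nest0 between -0.007 and 0.007 m and y of fresh1 in the frame of nest0 between -0.007 and 0.007 m and z of fresh1 in the frame of nest0 between -0.004 and 0.004 m and x of fresh1_term in the frame of nest0 above 0.02 m) or (x of fresh1 in the frame of nest1 between -0.007 and 0.007 m and y of fresh1 in the frame of nest1 between -0.007 and 0.007 m and z of fresh1 in the frame of nest1 between -0.004 and 0.004 m and x of fresh1_term in the frame of nest1 above 0.02 m) or (x of fresh1 in the frame of nest2 between -0.007 and 0.007 m and y of fresh1 in the frame of nest2 between -0.007 and 0.007 m and z of fresh1 in the frame of nest2 between -0.004 and 0.004 m and x of fresh1_term in the frame of nest2 above 0.02 m)) and ((x of fresh2 in the frame of nest0 between -0.007 and 0.007 m and y of fresh2 in the frame of nest0 between -0.007 and 0.007 m and z of fresh2 in the frame of nest0 between -0.004 and 0.004 m and x of fresh2_term in the frame of nest0 above 0.02 m) or (x of fresh2 in the frame of nest1 between -0.007 and 0.007 m and y of fresh2 in the frame of nest1 between -0.007 and 0.007 m and z of fresh2 in the frame of nest1 between -0.004 and 0.004 m and x of fresh2_term in the frame of nest1 above 0.02 m) or (x of fresh2 in the frame of nest2 between -0.007 and 0.007 m and y of fresh2 in the frame of nest2 between -0.007 and 0.007 m and z of fresh2 in the frame of nest2 between -0.004 and 0.004 m and x of fresh2_term in the frame of nest2 above 0.02 m))), for 0.2 s.
At the end, for the whole second after the job is handed in: Cover down (under 0.05 rad), bolt shot at least 16 mm; every tested board at rest in the crate, origin under 45 mm above its floor; every untested board at rest flat in a nest, within 7 mm of its centre in x and y and 4 mm in height, terminal block towards the hinge (value of joint cover below 0.05 rad and value of joint bolt above 0.016 m and x of done0 in the frame of crate_in between -0.118 and 0.118 m and y of done0 in the frame of crate_in between -0.073 and 0.073 m and z of done0 in the frame of crate_in between -0.01 and 0.045 m and x of done1 in the frame of crate_in between -0.118 and 0.118 m and y of done1 in the frame of crate_in between -0.073 and 0.073 m and z of done1 in the frame of crate_in between -0.01 and 0.045 m and x of done2 in the frame of crate_in between -0.118 and 0.118 m and y of done2 in the frame of crate_in between -0.073 and 0.073 m and z of done2 in the frame of crate_in between -0.01 and 0.045 m and ((x of fresh0 in the frame of nest0 between -0.007 and 0.007 m and y of fresh0 in the frame of nest0 between -0.007 and 0.007 m and z of fresh0 in the frame of nest0 between -0.004 and 0.004 m and x of fresh0_term in the frame of nest0 above 0.02 m) or (x of fresh0 in the frame of nest1 between -0.007 and 0.007 m and y of fresh0 in the frame of nest1 between -0.007 and 0.007 m and z of fresh0 in the frame of nest1 between -0.004 and 0.004 m and x of fresh0_term in the frame of nest1 above 0.02 m) or (x of fresh0 in the frame of nest2 between -0.007 and 0.007 m and y of fresh0 in the frame of nest2 between -0.007 and 0.007 m and z of fresh0 in the frame of nest2 between -0.004 and 0.004 m and x of fresh0_term in the frame of nest2 above 0.02 m)) and ((x of fresh1 in the frame of nest0 between -0.007 and 0.007 m and y of fresh1 in the frame of nest0 between -0.007 and 0.007 m and z of fresh1 in the frame of nest0 between -0.004 and 0.004 m and x of fresh1_term in the frame of nest0 above 0.02 m) or (x of fresh1 in the frame of nest1 between -0.007 and 0.007 m and y of fresh1 in the frame of nest1 between -0.007 and 0.007 m and z of fresh1 in the frame of nest1 between -0.004 and 0.004 m and x of fresh1_term in the frame of nest1 above 0.02 m) or (x of fresh1 in the frame of nest2 between -0.007 and 0.007 m and y of fresh1 in the frame of nest2 between -0.007 and 0.007 m and z of fresh1 in the frame of nest2 between -0.004 and 0.004 m and x of fresh1_term in the frame of nest2 above 0.02 m)) and ((x of fresh2 in the frame of nest0 between -0.007 and 0.007 m and y of fresh2 in the frame of nest0 between -0.007 and 0.007 m and z of fresh2 in the frame of nest0 between -0.004 and 0.004 m and x of fresh2_term in the frame of nest0 above 0.02 m) or (x of fresh2 in the frame of nest1 between -0.007 and 0.007 m and y of fresh2 in the frame of nest1 between -0.007 and 0.007 m and z of fresh2 in the frame of nest1 between -0.004 and 0.004 m and x of fresh2_term in the frame of nest1 above 0.02 m) or (x of fresh2 in the frame of nest2 between -0.007 and 0.007 m and y of fresh2 in the frame of nest2 between -0.007 and 0.007 m and z of fresh2 in the frame of nest2 between -0.004 and 0.004 m and x of fresh2_term in the frame of nest2 above 0.02 m)) and linear speed of each of fresh0, fresh1, fresh2, done0, done1, done2 below 0.02 m/s); the robot touches nothing.
It fails at once if a bystander is pushed more than 50 mm or knocked over (distance of any of speaker, spool, driver, carton, foam, meter from where it was at the start of the episode above 0.05 m or angle between any of speaker, spool, carton, foam, meter's own z axis and vertical above 0.6 rad).
Of fresh0, fresh1, fresh2 only 2 to 3 are there at a start; the rules pass over those that are not, and their reading is None.
Of done0, done1, done2 only 2 to 3 are there at a start; the rules pass over those that are not, and their reading is None.
At some moment in a run one of fresh0, fresh1, fresh2 may be knocked a few centimetres aside while the robot is not near it.
Once in a run the grip may slacken for a moment while it holds something.
It also fails if it takes over 210 s, if anything falls off the work surface, if the arm or the gripper's body presses on something with over 40 N, if the wrist force passes 120 N, or if a joint passes its speed limit or range.

ROBOT

A 6-joint arm with a two-finger parallel gripper is mounted at the origin on the work surface. World frame = base frame: x ahead of the robot, y to its left, z up, the work surface at z = 0. Lengths are in m, angles in rad, forces in N, time in s.
With the tool pointing down it reaches from about 0.35 to 0.85 m from the base axis. Payload 8.1 kg.
Tool frame: the origin (TCP) lies midway between the tips of the shut fingers; the grasp point (between the pads) lies behind it (manip.grip_depth is the x of the grasp point in the tool frame, in m); x points along the fingers, y is the direction in which the jaws open and shut, and the axes are right-handed (so a half turn about x gives the same grasp; the last joint's range is limited). The gripper opens to 85 mm and grips with 20 to 120 N. Pads are 22 mm wide; open, the fingers measure 114 mm over their backs; the gripper's body (76 mm by 85 mm) begins 54 mm behind the grasp point. The pads swing forward as they close: fully open they stand 13 mm farther back than shut.
Start: joints at [1.061, 0.13, 1.488, -0, 1.523, -0.085], TCP at [0.247, 0.547, 0.231] pointing down, gripper open.
Joint ranges: [-2.96, 2.96], [-0.89, 2.26], [0.02, 2.5], [-1.34, 4.48], [0, 2.73], [-2.66, 2.66]. Speed limits (rad/s): [2.39, 2.39, 2.79, 3.14, 3.14, 3.14].

INTERFACE

Orientations are given as a rotation vector (axis times angle).
In Python, from plant import manip, read_camera gives the robot as it stands.
- The arm moves only by the tool move_arm, never from a script. Its arguments are lists of equal length, an entry for each row: "linear": the shift along the tool's x, y, z in mm, a list of three; "delta_rot": the turn, a rotation vector about the tool's x, y, z in rad, a list of three; "fingers": the opening, from 0 (shut) to 1 (fully open). In form: {"linear": [[dx, dy, dz], ...], "delta_rot": [[ax, ay, az], ...], "fingers": [fingers, ...]}. A call has 1 to 5 rows; each row shifts and turns the commanded pose from where the row before left it, along the tool's axes as they then stand; what a row does not reach is not made up. A row lasts 1/12 s, in which the tool goes at most 41.7 mm and 7.16 degrees, less where a joint would pass 70% of its speed; a pose out of reach is approached as far as the arm can. A call with a gripper value outside its range is refused whole. The fingers move at their own pace and stop on an object; the grip force is fixed at half the most. Time passes only in rows, so rows that do not move let the fingers close. It gives the time, the measured TCP pose, the force and the opening at its end, in the units of the state.
- manip.read_state(): the state, without advancing time (a new reading comes with each control period).
- read_camera(name): name is "scene" or "side" or "wrist"; returns a dict with "color" (480x640x3 uint8, red, green, blue), "fx", "fy", "cx", "cy" (pixels), "rvec" (rotation vector, rad) and "tvec" (3), from world to camera coordinates, as OpenCV has them. Camera axes: x right, y down, z forward; pixel columns grow to the right and rows downward; lengths in m; the calibration is good to about 2 mm. A picture is of the moment at which its call begins. There is no depth.
- manip.close_job(): hands the job in, once; it reports no verdict.
The state is a dict: "time_s": time; "joints": joint angles; "joint_vel": joint speeds; "joint_torque": joint torques, N m; "tcp_pos": TCP position; "ee_rot": TCP orientation; "force": force on the tool from outside, world axes, zero at the start; "torque": the same for the moment, N m; "grip_width": opening from 0.0 (shut) to 1.0 (fully open).
Only numpy, scipy, OpenCV 4.12 (cv2) and the standard library are available. Lean on these libraries where they do the work, as an engineer would, in place of code of your own. Each camera call takes 0.05 s, during which the arm holds its last target. There are 200 camera calls.

## Working session

There is one attempt and no reset: what is moved stays moved. The work goes in short steps, Python scripts to look and compute and a tool call to move; the robot and the scene stay as the last step left them, time stands still between calls to the robot, and variables do not carry over. Pictures are saved under pics/ and viewed, about 12 in all and at most 16, crops included, and the job is handed in when it is done.

Besides the shell and the picture viewer there is one more tool, called after "Emit:" in YAML: its name, and indented under it one key for each argument. move_arm: Moves the arm, as the interface text tells. Its arguments: {"type":"object","properties":{"linear":{"type":"array"},"delta_rot":{"type":"array"},"fingers":{"type":"array"}},"required":["linear","delta_rot","fingers"]}

```bash
mkdir -p pics; ls; cat > h.py <<'E'
import cv2,numpy as np
from plant import manip,read_camera
from scipy.spatial.transform import Rotation as R
def snap(n,f,crop=None,scale=1):
    c=read_camera(n); im=c["color"][:,:,::-1].copy()
    np.savez('pics/'+f+'.npz',**c)
    if crop: x0,y0,x1,y1=crop; im=im[y0:y1,x0:x1]
    if scale!=1: im=cv2.resize(im,None,fx=scale,fy=scale,interpolation=cv2.INTER_CUBIC)
    cv2.imwrite('pics/'+f+'.png',im); return c
def K(c): return np.array([[c["fx"],0,c["cx"]],[0,c["fy"],c["cy"]],[0,0,1.]])
def up(c,u,v,z):
    Rm=R.from_rotvec(np.ravel(c["rvec"])).as_matrix(); t=np.ravel(c["tvec"])
    d=Rm.T@np.linalg.inv(K(c))@[u,v,1]; o=-Rm.T@t
    return o+d*(z-o[2])/d[2]
def proj(c,P):
    return cv2.projectPoints(np.array(P,float).reshape(-1,1,3),np.ravel(c["rvec"]).astype(float),np.ravel(c["tvec"]).astype(float),K(c),None)[0].reshape(-1,2)
def st():
    s=manip.read_state(); return s
E
python3 - <<'E'
from h import *
a=snap("scene","s0"); b=snap("side","d0")
s=st(); print(s, manip.grip_depth)
for c in(a,b):
    Rm=R.from_rotvec(np.ravel(c["rvec"])).as_matrix(); print(-Rm.T@np.ravel(c["tvec"]),Rm[2],c["fx"])
E
```

```text
pics
{'time_s': 0.1, 'joints': array([ 1.06061445e+00,  1.31095622e-01,  1.48917773e+00,  5.19380629e-07,
        1.52300254e+00, -8.53705068e-02]), 'joint_vel': array([-0.00056708, -0.00293802, -0.00308172,  0.00110001, -0.00124144,
       -0.00115901]), 'joint_torque': array([ 1.37610168e-03, -5.70953965e+01, -5.01939404e+01, -3.10031019e-04,
        8.29236262e-03, -5.98028873e-05]), 'tcp_pos': array([0.24700836, 0.54624985, 0.23033934]), 'ee_rot': array([ 0.33194255,  1.54549011, -0.33448579]), 'force': array([-0.87361719,  0.51168431, -0.07762678]), 'torque': array([-0.05755861, -0.00269704,  0.04513999]), 'grip_width': 1.0059137934933848} -0.0187
[1.24926458 0.51358991 1.13101729] [-0.51303079 -0.41829098 -0.74955458] 479.0395543450521
[ 0.01442228 -0.73862813  0.91827722] [ 0.43608542  0.56411905 -0.70114136] 442.8938552189818
```

View pics/s0.png

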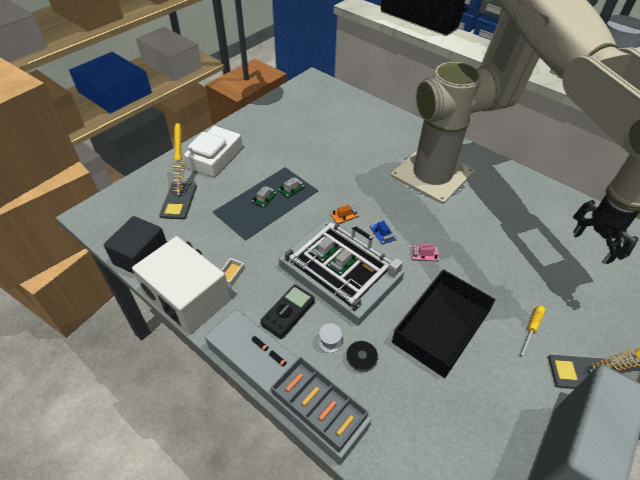

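View pics/d0.png

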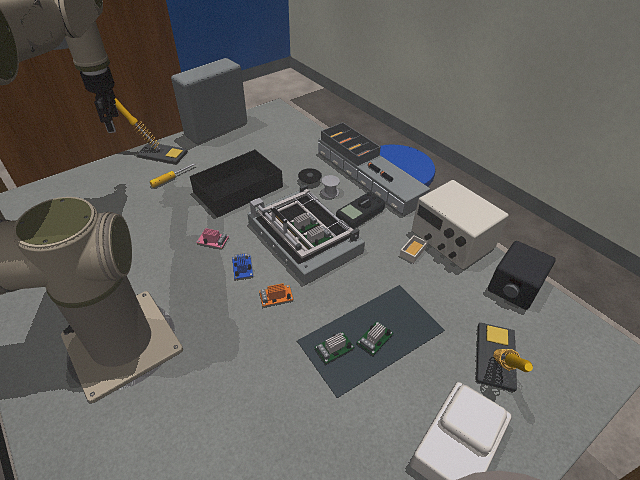

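The untested candidates are the two green boards on the mat, at scene (263,196) and (291,187). The look-alikes to leave are orange (345,213), blue (382,231) and pink (425,252). The tested boards are the green ones under the cover, at (324,247) and (341,260), and a third nest may be empty. I'll check these in a close crop.

```bash
python3 - <<'E'
import cv2,numpy as np
s=cv2.imread('pics/s0.png');d=cv2.imread('pics/d0.png')
def c(im,x,y,w=140,h=105): return cv2.resize(im[y:y+h,x:x+w],(400,300),interpolation=cv2.INTER_CUBIC)
cv2.imwrite('pics/c0.png',np.vstack([np.hstack([c(s,272,216),c(d,240,182)]),np.hstack([c(s,225,165,100,75),c(d,310,310,100,75)])]))
E
```

```text
(no output)
```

View pics/c0.png

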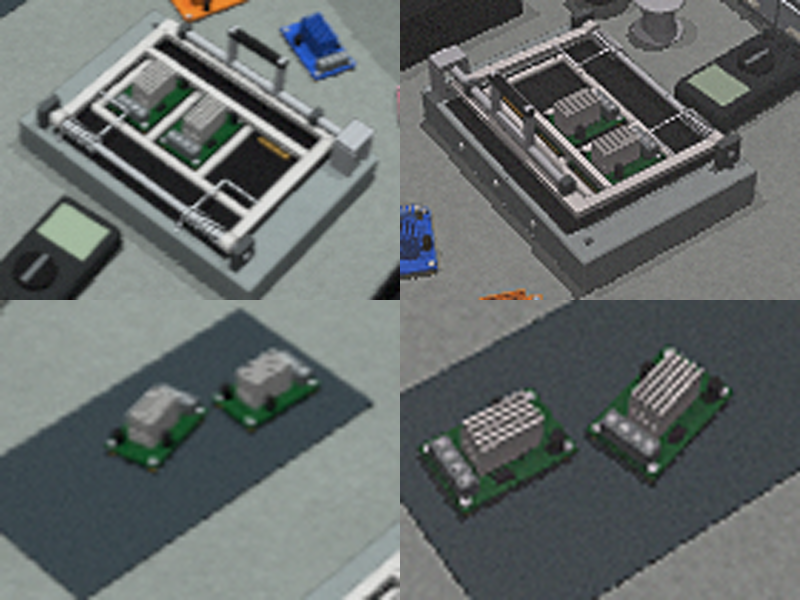

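Two tested boards lie in nests 0 and 1, and nest 2 is empty. Two untested boards are on the mat. Next I'll work out the poses.

```bash
cat > fit.py <<'E'
from h import *
from scipy.optimize import least_squares
s=dict(np.load('pics/s0.npz'));d=dict(np.load('pics/d0.npz'))
def fit(obs,p0):
    # obs: list of (cam, localpt, px)
    def f(p):
        r=[]
        for c,l,px in obs:
            cs,sn=np.cos(p[2]),np.sin(p[2])
            r.append(proj(c,[p[0]+cs*l[0]-sn*l[1],p[1]+sn*l[0]+cs*l[1],l[2]])[0]-px)
        return np.ravel(r)
    q=least_squares(f,p0,loss='soft_l1'); return q.x,f(q.x).reshape(-1,2).round(1).tolist()
S=lambda x,y:np.array([272+x*.35,216+y*.35]); D=lambda x,y:np.array([240+(x-400)*.35,182+y*.35])
M=lambda x,y:np.array([310+(x-400)/4,310+(y-300)/4])
if __name__=="__main__":
    z=.045
    print('fixture',fit([(s,(.105,-.15,z),S(20,118)),(s,(.105,.15,z),S(245,290)),(s,(-.105,.15,z),S(378,158)),
     (d,(-.105,.15,z),D(422,95)),(d,(-.105,-.15,z),D(580,238)),(d,(.105,-.15,z),D(755,165))],[.6,.1,0]))
    z=.011;a,b=.04,.025
    print('A',fit([(d,(a,b,z),M(420,440)),(d,(a,-b,z),M(462,512)),(d,(-a,-b,z),M(578,450))],[.4,-.2,2.5]))
    print('B',fit([(d,(a,b,z),M(590,432)),(d,(a,-b,z),M(655,480)),(d,(-a,-b,z),M(732,388)),(d,(-a,b,z),M(672,348))],[.4,-.2,2.5]))
    for n,(u,v) in dict(cr1=(444,272),cr2=(494,300),cr3=(394,322),cr4=(446,372)).items(): print(n,up(s,u,v,.065)[:2].round(3))
E
python3 fit.py
```

```text
fixture (array([ 0.55933337,  0.02919894, -0.03379586]), [[-0.8, -0.3], [0.8, 1.0], [1.2, 0.1], [-0.5, -3.9], [0.3, 8.2], [1.2, 1.1]])
A (array([ 0.39099601, -0.32068448,  1.90596573]), [[-0.6, 1.5], [0.4, -31.6], [0.2, 0.1]])
B (array([ 0.48543678, -0.35891663,  2.27255482]), [[-0.3, 0.0], [-13.4, -29.4], [0.3, -0.2], [13.2, 27.6]])
cr1 [0.405 0.271]
cr2 [0.398 0.42 ]
cr3 [0.629 0.257]
cr4 [0.66  0.428]
```

```bash
sed -i 's/D(580,238)/D(580,261)/' fit.py; sed -i 's/(a,b,z),M(420/(a,-b,z),M(420/;s/(a,-b,z),M(462/(a,b,z),M(462/;s/(-a,-b,z),M(578/(-a,b,z),M(578/;s/(a,b,z),M(590/(a,-b,z),M(590/;s/(a,-b,z),M(655/(a,b,z),M(655/;s/(-a,-b,z),M(732/(-a,b,z),M(732/;s/(-a,b,z),M(672/(-a,-b,z),M(672/' fit.py
python3 fit.py; python3 - <<'E'
from h import *
s=st(); Rm=R.from_rotvec(s["ee_rot"]).as_matrix(); print(Rm.round(3))
p=np.array([.5593,.0292]);y=-.034
for a in (0.02,1.5):
  l=np.array([.085-.163*np.cos(a)+.058*np.sin(a),0]); print('bar',p+[np.cos(y)*l[0],np.sin(y)*l[0]],.061+.163*np.sin(a)+.058*np.cos(a))
c=read_camera("wrist"); Rc=R.from_rotvec(np.ravel(c["rvec"])).as_matrix()
print('cam in tool', Rm.T@(-Rc.T@np.ravel(c["tvec"])-s["tcp_pos"]), (Rm.T@Rc.T).round(2), c["fx"])
E
```

```text
fixture (array([ 0.55881328,  0.0284861 , -0.03380496]), [[-0.9, -0.5], [0.7, 0.7], [1.1, -0.1], [-0.6, -3.7], [0.3, 0.4], [1.3, 1.3]])
A (array([ 0.39246412, -0.32009787,  2.99738304]), [[-0.3, 0.6], [-0.2, -0.6], [0.5, 0.0]])
B (array([ 0.48511441, -0.36001446,  3.34186651]), [[-0.4, -0.4], [0.5, 0.1], [0.9, 0.9], [-1.1, -0.6]])
cr1 [0.405 0.271]
cr2 [0.398 0.42 ]
cr3 [0.629 0.257]
cr4 [0.66  0.428]
[[-0.001  0.412  0.911]
 [-0.001  0.911 -0.412]
 [-1.    -0.002 -0.   ]]
bar [0.48253691 0.03181095] 0.12224818305767479
bar [0.69054865 0.02473583] 0.22769444051318766
cam in tool [-0.14291938 -0.00042785 -0.07634066] [[ 0.   -0.3   0.95]
 [ 1.    0.    0.  ]
 [-0.    0.95  0.3 ]] 432.6757010221092
```

```bash
cat > plan.py <<'E'
from h import *
import json
def Rd(psi):
    c,s=np.cos(psi),np.sin(psi); return np.array([[0,c,s],[0,s,-c],[-1,0,0]])
def plan(wps,start=None,vmax=38):
    """wps: (x,y,z,psi,fingers,minrows). prints calls of 5 rows"""
    s=st(); p=np.array(s["tcp_pos"])*1000; Rm=R.from_rotvec(s["ee_rot"]).as_matrix()
    rows=[]
    for x,y,z,psi,f,*mr in wps:
        t=np.array([x,y,z])*1000; Rt=Rd(psi)
        a0=np.arctan2(Rm[1,1],Rm[0,1]); dpsi=(psi-a0)
        ntot=int(max(np.ceil(np.linalg.norm(t-p)/vmax),np.ceil(abs(dpsi)/.12),mr[0] if mr else 1))
        Rfix=R.from_matrix(Rd(a0).T@Rm) # residual tilt in tool
        for i in range(ntot):
            k=ntot-i
            a=np.arctan2(Rm[1,1],Rm[0,1]); an=a+(psi-a)/k if abs(psi-a0)>3.2 or 1 else a
            dl=(Rm.T@((t-p)/k)).round(0 if k>1 else 1); p=p+Rm@dl
            Rn=Rd(a0+(i+1)*dpsi/ntot)@R.from_rotvec(Rfix.as_rotvec()*(k-1)/ntot).as_matrix()
            dr=R.from_matrix(Rm.T@Rn).as_rotvec().round(3); Rm=Rm@R.from_rotvec(dr).as_matrix()
            rows.append((dl.tolist(),(dr+0.).tolist(),f))
    print('t',s['time_s'],'n',len(rows))
    for i in range(0,len(rows),5):
        r=rows[i:i+5]; print(json.dumps([[q[0] for q in r],[q[1] for q in r],[q[2] for q in r]]).replace(' ','').replace('.0,',',').replace('.0]',']'))
E
python3 -c "
from plan import *
plan([(.48,.06,.22,-.034,.6)])"
```

```text
t 0.15 n 15
[[[1,-23,28],[1,-21,29],[1,-19,31],[1,-16,32],[1,-13,33]],[[0.079,0,0],[0.078,0,0],[0.079,0,0],[0.079,0,0],[0.078,0.001,0]],[0.6,0.6,0.6,0.6,0.6]]
[[[1,-11,34],[0,-8,35],[1,-5,36],[0,-3,36],[1,0,36]],[[0.079,0,0.001],[0.079,0,0],[0.078,0,0],[0.079,0,0],[0.079,0,0]],[0.6,0.6,0.6,0.6,0.6]]
[[[0,3,36],[1,6,35],[0,9,35],[1,11,34],[0.5,14.5,32.9]],[[0.078,0,0],[0.079,0,0],[0.079,0,0],[0.078,0,0.001],[0.079,0,0]],[0.6,0.6,0.6,0.6,0.6]]
```

Emit:
move_arm:
  linear:
    - [1,-23,28]
    - [1,-21,29]
    - [1,-19,31]
    - [1,-16,32]
    - [1,-13,33]
  delta_rot:
    - [0.079,0,0]
    - [0.078,0,0]
    - [0.079,0,0]
    - [0.079,0,0]
    - [0.078,0,0]
  fingers: [0.6,0.6,0.6,0.6,0.6]

```text
time_s: 0.57
tcp_pos: [0.3252, 0.3831, 0.2258]
ee_rot: [0.641, 1.474, -0.642]
force: [2.0, 0.7, -0.0]
grip_width: 0.601
```

Emit:
move_arm:
  linear:
    - [1,-11,34]
    - [0,-8,35]
    - [1,-5,36]
    - [0,-3,36]
    - [1,0,36]
  delta_rot:
    - [0.079,0,0]
    - [0.079,0,0]
    - [0.078,0,0]
    - [0.079,0,0]
    - [0.079,0,0]
  fingers: [0.6,0.6,0.6,0.6,0.6]

```text
time_s: 0.98
tcp_pos: [0.4027, 0.2205, 0.2233]
ee_rot: [0.944, 1.357, -0.943]
force: [0.9, 0.6, 0.2]
grip_width: 0.6
```

Emit:
move_arm:
  linear:
    - [0,3,36]
    - [1,6,35]
    - [0,9,35]
    - [1,11,34]
    - [0,15,33]
  delta_rot:
    - [0.078,0,0]
    - [0.079,0,0]
    - [0.079,0,0]
    - [0.078,0,0]
    - [0.079,0,0]
  fingers: [0.6,0.6,0.6,0.6,0.6]

```text
time_s: 1.4
tcp_pos: [0.4808, 0.0585, 0.221]
ee_rot: [1.237, 1.191, -1.237]
force: [0.5, 0.6, -0.7]
grip_width: 0.605
```

```bash
python3 - <<'E'
from h import *
c=snap("wrist","w1"); s=st(); print(s["time_s"],s["tcp_pos"],s["ee_rot"],s["joints"])
p=np.array([.5588,.0285]);y=-.034
def F(x,yy,z): return [p[0]+np.cos(y)*x-np.sin(y)*yy,p[1]+np.sin(y)*x+np.cos(y)*yy,z]
print(proj(c,[F(-.078,0,.122),F(-.078,-.026,.122),F(-.105,.15,.045),F(-.105,-.15,.045),F(-.005,0,.045),F(-.005,-.066,.045)]).round())
E
```

```text
1.45 [0.48317563 0.05316653 0.22107543] [ 1.24176322  1.18288323 -1.24438291] [ 0.0068092  -0.17848571  1.81072271 -0.00363853  1.50803242  0.05407349]
[[320. 287.]
 [320. 325.]
 [279.  35.]
 [289. 410.]
 [414. 247.]
 [408. 324.]]
```

View pics/w1.png

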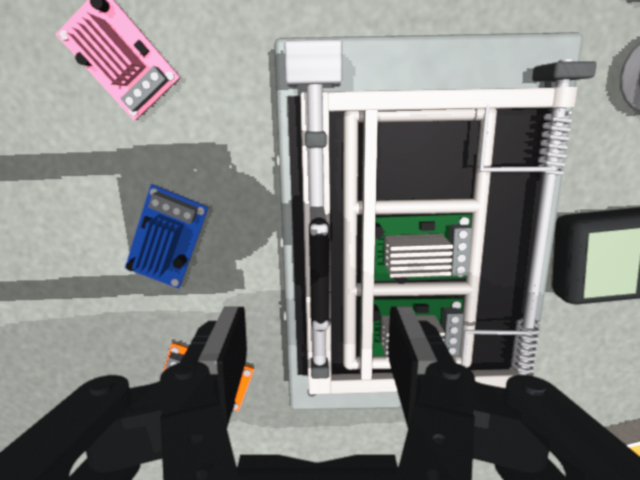

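The wrist view shows the black bar from about (319,225) to (320,325), centre (320,274). That fits the predicted x, with y about 9 mm further to +y. The fixture corners at (277,40) and (291,408) match to about 3 px.

```bash
python3 -c "
from plan import *
plan([(.482,.040,.16,-.028,.5),(.482,.040,.105,-.028,.5,3)])"
```

```text
t 1.45 n 5
[[[31,-0,6],[30.1,-0.7,7],[18,-0,0],[19,-0,0],[18,-0,0.1]],[[-0.01,0.002,-0.001],[-0.009,0.002,0],[0,0,0],[0,0,0],[0,0,0]],[0.5,0.5,0.5,0.5,0.5]]
```

Emit:
move_arm:
  linear:
    - [31,0,6]
    - [30,-1,7]
    - [18,0,0]
    - [19,0,0]
    - [18,0,0]
  delta_rot:
    - [-0.01,0.002,0]
    - [-0.009,0.002,0]
    - [0,0,0]
    - [0,0,0]
    - [0,0,0]
  fingers: [0.5,0.5,0.5,0.5,0.5]

```text
time_s: 1.87
tcp_pos: [0.4787, 0.0474, 0.1037]
ee_rot: [1.223, 1.206, -1.22]
force: [0.9, -0.7, -0.5]
grip_width: 0.506
```

Emit:
move_arm:
  linear:
    - [0,0,0]
    - [0,0,0]
    - [0,0,0]
    - [0,0,0]
    - [0,0,0]
  delta_rot:
    - [0,0,0]
    - [0,0,0]
    - [0,0,0]
    - [0,0,0]
    - [0,0,0]
  fingers: [0.5,0,0,0,0]

```text
time_s: 2.28
tcp_pos: [0.4815, 0.0477, 0.1071]
ee_rot: [1.226, 1.201, -1.215]
force: [5.7, 0.6, -4.9]
grip_width: 0.111
```

Emit:
move_arm:
  linear:
    - [0,0,0]
    - [0,0,0]
    - [0,0,0]
    - [0,0,0]
    - [0,0,0]
  delta_rot:
    - [0,0,0]
    - [0,0,0]
    - [0,0,0]
    - [0,0,0]
    - [0,0,0]
  fingers: [0,0,0,0,0]

```text
time_s: 2.7
tcp_pos: [0.4815, 0.0477, 0.1072]
ee_rot: [1.226, 1.201, -1.215]
force: [5.9, 0.1, -4.5]
grip_width: 0.119
```

```bash
python3 - <<'E'
from h import *
s=st(); print(s["time_s"],s["tcp_pos"],s["ee_rot"],s["force"])
c=snap("side","d1",(220,150,420,300),4)
E
```

```text
2.7 [0.48147929 0.04768811 0.10716767] [ 1.22559034  1.20133277 -1.21450872] [ 5.90395261  0.13308298 -4.47939405]
```

View pics/d1.png

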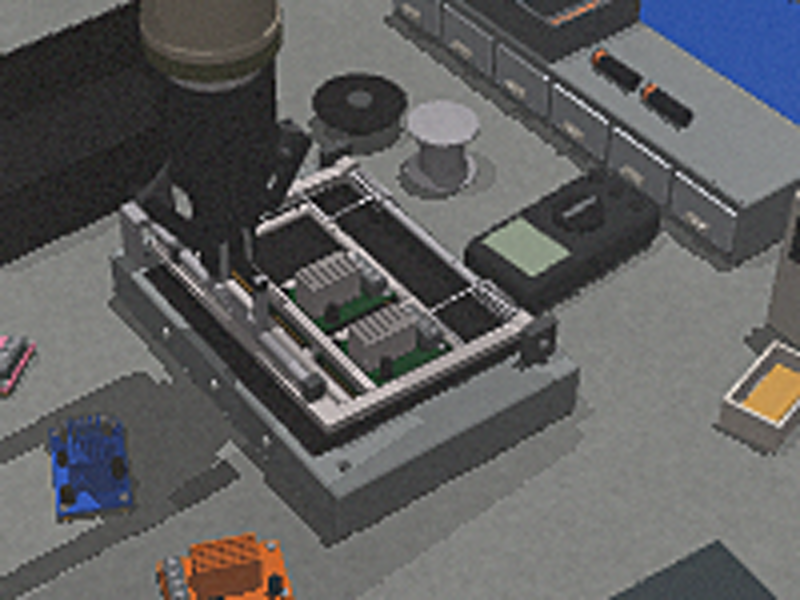

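Emit:
move_arm:
  linear:
    - [1,0,5]
    - [1,0,5]
    - [0,0,5]
    - [0,0,5]
    - [0,0,5]
  delta_rot:
    - [0,0,0]
    - [0,0,0]
    - [0,0,0]
    - [0,0,0]
    - [0,0,0]
  fingers: [0,0,0,0,0]

```text
time_s: 3.17
tcp_pos: [0.4807, 0.0236, 0.106]
ee_rot: [1.227, 1.204, -1.214]
force: [-0.7, 33.3, 7.4]
grip_width: 0.116
```

Emit:
move_arm:
  linear:
    - [0,0,0]
    - [0,0,0]
  delta_rot:
    - [0,0,0]
    - [0,0,0]
  fingers: [0,0]

```text
time_s: 3.33
tcp_pos: [0.4808, 0.0242, 0.106]
ee_rot: [1.227, 1.204, -1.214]
force: [-0.8, 10.3, 7.0]
grip_width: 0.116
```

```bash
python3 - <<'E'
import numpy as np
a=np.linspace(0.01,1.49,21); x=(.085-.163*np.cos(a)+.058*np.sin(a))*1000; z=(61+163*np.sin(a)+58*np.cos(a))
d=[[round(-q),round(p),0] for p,q in zip(np.diff(x),np.diff(z))]
for i in range(0,20,5): print(d[i:i+5])
print(np.sum(d,0),x[-1]-x[0],z[-1]-z[0])
E
```

```text
[[-12, 5, 0], [-11, 6, 0], [-11, 7, 0], [-10, 7, 0], [-10, 8, 0]]
[[-9, 9, 0], [-9, 9, 0], [-8, 10, 0], [-7, 11, 0], [-6, 11, 0]]
[[-5, 12, 0], [-5, 12, 0], [-4, 12, 0], [-3, 12, 0], [-2, 13, 0]]
[[-1, 13, 0], [0, 13, 0], [1, 13, 0], [2, 13, 0], [3, 12, 0]]
[-107  208    0] 207.0671722549046 107.52227073577505
```

Emit:
move_arm:
  linear:
    - [-12,5,0]
    - [-11,6,0]
    - [-11,7,0]
    - [-10,7,0]
    - [-10,8,0]
  delta_rot:
    - [0,0,0]
    - [0,0,0]
    - [0,0,0]
    - [0,0,0]
    - [0,0,0]
  fingers: [0,0,0,0,0]

```text
time_s: 3.75
tcp_pos: [0.5126, 0.023, 0.1596]
ee_rot: [1.225, 1.205, -1.216]
force: [-2.4, 8.5, 5.9]
grip_width: 0.117
```

Emit:
move_arm:
  linear:
    - [-9,9,0]
    - [-9,9,0]
    - [-8,10,0]
    - [-7,11,0]
    - [-6,11,0]
  delta_rot:
    - [0,0,0]
    - [0,0,0]
    - [0,0,0]
    - [0,0,0]
    - [0,0,0]
  fingers: [0,0,0,0,0]

```text
time_s: 4.17
tcp_pos: [0.5634, 0.022, 0.1999]
ee_rot: [1.225, 1.204, -1.214]
force: [-4.7, 4.8, 8.7]
grip_width: 0.112
```

Forces are low and the cover is following the arm.

Emit:
move_arm:
  linear:
    - [-5,12,0]
    - [-5,12,0]
    - [-4,12,0]
    - [-3,12,0]
    - [-2,13,0]
  delta_rot:
    - [0,0,0]
    - [0,0,0]
    - [0,0,0]
    - [0,0,0]
    - [0,0,0]
  fingers: [0,0,0,0,0]

```text
time_s: 4.58
tcp_pos: [0.6243, 0.0207, 0.2177]
ee_rot: [1.225, 1.204, -1.215]
force: [-1.2, 3.0, 0.4]
grip_width: 0.116
```

Emit:
move_arm:
  linear:
    - [-1,13,0]
    - [0,13,0]
    - [1,13,0]
    - [2,13,0]
    - [3,12,0]
  delta_rot:
    - [0,0,0]
    - [0,0,0]
    - [0,0,0]
    - [0,0,0]
    - [0,0,0]
  fingers: [0,0,0,0,0]

```text
time_s: 5.0
tcp_pos: [0.6882, 0.0192, 0.2118]
ee_rot: [1.224, 1.204, -1.217]
force: [0.2, 0.5, 0.6]
grip_width: 0.111
```

Emit:
move_arm:
  linear:
    - [0,0,0]
    - [0,0,0]
    - [0,0,0]
    - [0,0,0]
    - [0,0,0]
  delta_rot:
    - [0,0,0]
    - [0,0,0]
    - [0,0,0]
    - [0,0,0]
    - [0,0,0]
  fingers: [0,0,0.3,0.3,0.3]

```text
time_s: 5.42
tcp_pos: [0.6864, 0.0189, 0.2103]
ee_rot: [1.223, 1.205, -1.219]
force: [0.1, -0.2, 0.1]
grip_width: 0.298
```

```bash
python3 -c "
from plan import *
s=st();print(s['tcp_pos'],s['force'],s['joints'])
plan([(.69,.022,.29,-.028,.3,3),(.45,.02,.29,.7,.3),(.45,.02,.25,1.543,.4)])"
```

```text
[0.68642451 0.01891665 0.21032092] [ 0.10905032 -0.16940811  0.09891877] [-0.04903807  0.37412967  1.24187992  0.00368062  1.52632463 -0.03413176]
t 5.4167 n 18
[[[-27,1,-1],[-26,1,-1],[-26.7,1.5,-1.4],[-0,-34,1],[-0,-34,-2]],[[0.004,-0.001,0],[0.005,-0.001,0],[0.004,-0.002,0.001],[-0.104,0,0],[-0.104,0,0]],[0.3,0.3,0.3,0.3,0.3]]
[[[-0,-34,-6],[-0,-33,-9],[-0,-32,-13],[-0,-30,-16],[-0.1,-29,-19.1]],[[-0.104,0,0],[-0.104,0,0],[-0.104,0,0],[-0.104,0,0],[-0.104,0,0]],[0.3,0.3,0.3,0.3,0.3]]
[[[5,0,-0],[5,0,-0],[5,0,-0],[5,0,-0],[5,0,-0]],[[-0.105,0,0],[-0.106,0,0],[-0.105,0,0],[-0.106,0,0],[-0.105,0,0]],[0.4,0.4,0.4,0.4,0.4]]
[[[5,0,0],[5,0,0],[5,0,0]],[[-0.105,0,0],[-0.106,0,0],[-0.105,0,0]],[0.4,0.4,0.4]]
```

Emit:
move_arm:
  linear:
    - [-27,1,-1]
    - [-26,1,-1]
    - [-27,1,-1]
    - [0,-34,1]
    - [0,-34,-2]
  delta_rot:
    - [0.004,0,0]
    - [0.005,0,0]
    - [0.004,0,0]
    - [-0.104,0,0]
    - [-0.104,0,0]
  fingers: [0.3,0.3,0.3,0.3,0.3]

```text
time_s: 5.83
tcp_pos: [0.6232, 0.0208, 0.2917]
ee_rot: [1.076, 1.291, -1.068]
force: [-0.5, 0.2, -0.4]
grip_width: 0.301
```

Emit:
move_arm:
  linear:
    - [0,-34,-6]
    - [0,-33,-9]
    - [0,-32,-13]
    - [0,-30,-16]
    - [0,-29,-19]
  delta_rot:
    - [-0.104,0,0]
    - [-0.104,0,0]
    - [-0.104,0,0]
    - [-0.104,0,0]
    - [-0.104,0,0]
  fingers: [0.3,0.3,0.3,0.3,0.3]

```text
time_s: 6.25
tcp_pos: [0.4479, 0.0196, 0.2897]
ee_rot: [0.679, 1.465, -0.674]
force: [0.1, -0.3, -0.5]
grip_width: 0.301
```

Emit:
move_arm:
  linear:
    - [5,0,0]
    - [5,0,0]
    - [5,0,0]
    - [5,0,0]
    - [5,0,0]
  delta_rot:
    - [-0.105,0,0]
    - [-0.106,0,0]
    - [-0.105,0,0]
    - [-0.106,0,0]
    - [-0.105,0,0]
  fingers: [0.4,0.4,0.4,0.4,0.4]

```text
time_s: 6.67
tcp_pos: [0.4494, 0.0196, 0.265]
ee_rot: [0.269, 1.555, -0.263]
force: [-0.1, 0.8, 0.1]
grip_width: 0.402
```

Emit:
move_arm:
  linear:
    - [5,0,0]
    - [5,0,0]
    - [5,0,0]
    - [0,0,0]
    - [0,0,0]
  delta_rot:
    - [-0.105,0,0]
    - [-0.106,0,0]
    - [-0.105,0,0]
    - [0,0,0]
    - [0,0,0]
  fingers: [0.4,0.4,0.4,0.4,0.4]

```text
time_s: 7.08
tcp_pos: [0.4494, 0.0197, 0.2499]
ee_rot: [0.028, 1.572, -0.021]
force: [-0.3, 0.1, -0.4]
grip_width: 0.399
```

```bash
python3 - <<'E'
from h import *
c=snap("wrist","w2"); s=st(); print(s["time_s"],s["tcp_pos"],s["ee_rot"],s["joints"])
p=np.array([.5588,.0285]);y=-.028
def F(x,yy,z): return [p[0]+np.cos(y)*x-np.sin(y)*yy,p[1]+np.sin(y)*x+np.cos(y)*yy,z]
P=[]
for n in(-.066,0,.066):
  for l in((.035,.025),(.035,-.025),(-.045,-.025),(-.045,.025)): P.append(F(l[0],n+l[1],.054))
P+=[F(-.105,.15,.045),F(-.105,-.15,.045)]
q=proj(c,P).round(); print(q.tolist())
im=cv2.imread('pics/w2.png')
for i in range(3): cv2.polylines(im,[q[4*i:4*i+4].astype(int)],1,(0,0,255),1)
for u in q[12:]: cv2.circle(im,tuple(int(v) for v in u),4,(0,0,255),1)
cv2.imwrite('pics/w2b.png',im)
E
```

```text
7.1333 [0.4497207  0.01969019 0.25029804] [ 0.02789351  1.57078353 -0.02176785] [-0.07340082 -0.29345382  1.85472471  0.00388564  1.58067794 -1.61254433]
[[284.0, 365.0], [229.0, 366.0], [223.0, 283.0], [282.0, 283.0], [358.0, 365.0], [302.0, 365.0], [301.0, 283.0], [360.0, 283.0], [431.0, 365.0], [376.0, 365.0], [379.0, 282.0], [438.0, 282.0], [513.0, 210.0], [148.0, 212.0]]
```

View pics/w2b.png

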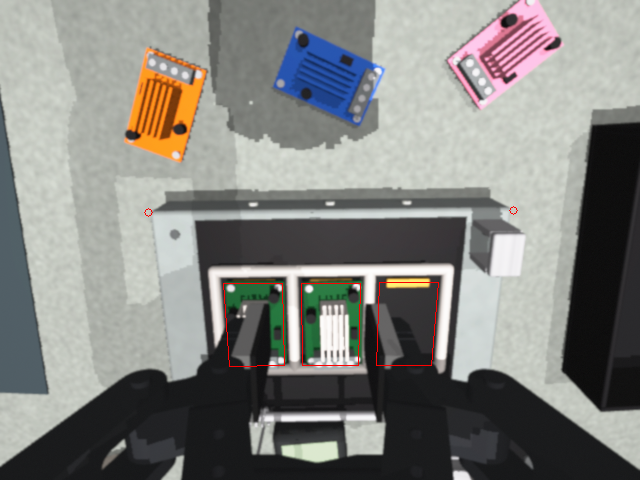

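The open cover is out of the way, and the predicted nest outlines match the boards: nest 1's board is at (302-360, 282-365) and nest 2 is empty. I'll pick the nest 1 board first.

```bash
python3 -c "
from plan import *
c=dict(np.load('pics/w2.npz')); print(up(c,590,113,.065),up(c,604,410,.065),up(c,335,320,.082))
plan([(.552,.030,.11,1.543,.45),(.552,.030,.058,1.543,.45,3)])"
```

```text
[0.38233526 0.22105154 0.065     ] [0.64139141 0.27396541 0.065     ] [0.53435572 0.03186369 0.082     ]
t 7.1333 n 8
[[[28,3,20],[28,3,20],[28,2,21],[28,3,20],[28.3,2.1,20.9]],[[-0.001,0,-0.001],[-0.001,0,-0.001],[0,0,0],[-0.001,0,-0.001],[-0.001,0,-0.001]],[0.45,0.45,0.45,0.45,0.45]]
[[[17,-0,0],[18,-0,0],[17,-0,0.1]],[[0,0,0],[0,0,0],[0,0,0]],[0.45,0.45,0.45]]
```

Emit:
move_arm:
  linear:
    - [28,3,20]
    - [28,3,20]
    - [28,2,21]
    - [28,3,20]
    - [28,2,21]
  delta_rot:
    - [-0.001,0,-0.001]
    - [-0.001,0,-0.001]
    - [0,0,0]
    - [-0.001,0,-0.001]
    - [-0.001,0,-0.001]
  fingers: [0.45,0.45,0.45,0.45,0.45]

```text
time_s: 7.55
tcp_pos: [0.5534, 0.0306, 0.1095]
ee_rot: [0.021, 1.57, -0.021]
force: [0.1, -0.5, 0.7]
grip_width: 0.45
```

Emit:
move_arm:
  linear:
    - [17,0,0]
    - [18,0,0]
    - [17,0,0]
    - [0,0,0]
    - [0,0,0]
  delta_rot:
    - [0,0,0]
    - [0,0,0]
    - [0,0,0]
    - [0,0,0]
    - [0,0,0]
  fingers: [0.45,0.45,0.45,0.45,0.2]

```text
time_s: 7.97
tcp_pos: [0.5515, 0.0304, 0.0576]
ee_rot: [0.02, 1.573, -0.02]
force: [-0.3, -0.0, 1.1]
grip_width: 0.321
```

Emit:
move_arm:
  linear:
    - [0,0,0]
    - [0,0,0]
    - [0,0,0]
    - [0,0,0]
    - [0,0,0]
  delta_rot:
    - [0,0,0]
    - [0,0,0]
    - [0,0,0]
    - [0,0,0]
    - [0,0,0]
  fingers: [0,0,0,0,0]

```text
time_s: 8.38
tcp_pos: [0.5527, 0.0304, 0.0589]
ee_rot: [0.019, 1.57, -0.019]
force: [1.1, 0.2, 1.2]
grip_width: 0.244
```

```bash
python3 -c "
from plan import *
print(st()['tcp_pos'],st()['grip_width'])
plan([(.552,.030,.16,1.543,0,4),(.47,.26,.19,1.543,0)])"
```

```text
[0.55266731 0.03039107 0.05890586] 0.24421126024423132
t 8.3833 n 11
[[[-25,-0,-0],[-25,-0,-0],[-26,-0,-0],[-25.1,-0.4,-0.6],[-4,33,-13]],[[0.001,0,0],[0.001,0.001,0],[0.001,0,0],[0.001,0,0],[0,0,0]],[0,0,0,0,0]]
[[[-4,32,-13],[-4,33,-12],[-5,32,-13],[-4,33,-12],[-5,32,-13]],[[0,0,0],[0,0,0],[0,0,0],[0,0,0],[0,0,0]],[0,0,0,0,0]]
[[[-4,32.6,-12.4]],[[0,0,0]],[0]]
```

Width is 0.244 × 85 = 21 mm, so it has the heat sink. I'll carry it to a point beside the crate and look.

Emit:
move_arm:
  linear:
    - [-25,0,0]
    - [-25,0,0]
    - [-26,0,0]
    - [-25,0,0]
    - [-4,33,-13]
  delta_rot:
    - [0,0,0]
    - [0,0,0]
    - [0,0,0]
    - [0,0,0]
    - [0,0,0]
  fingers: [0,0,0,0,0]

```text
time_s: 8.8
tcp_pos: [0.5445, 0.0598, 0.1694]
ee_rot: [0.02, 1.561, -0.024]
force: [1.6, 1.0, -1.0]
grip_width: 0.244
```

Emit:
move_arm:
  linear:
    - [-4,32,-13]
    - [-4,33,-12]
    - [-5,32,-13]
    - [-4,33,-12]
    - [-5,32,-13]
  delta_rot:
    - [0,0,0]
    - [0,0,0]
    - [0,0,0]
    - [0,0,0]
    - [0,0,0]
  fingers: [0,0,0,0,0]

```text
time_s: 9.22
tcp_pos: [0.4802, 0.2286, 0.1857]
ee_rot: [0.019, 1.57, -0.019]
force: [0.6, -0.7, -1.4]
grip_width: 0.241
```

Emit:
move_arm:
  linear:
    - [-4,33,-12]
    - [0,0,0]
    - [0,0,0]
  delta_rot:
    - [0,0,0]
    - [0,0,0]
    - [0,0,0]
  fingers: [0,0,0]

```text
time_s: 9.47
tcp_pos: [0.4691, 0.2622, 0.1898]
ee_rot: [0.016, 1.57, -0.016]
force: [0.6, -1.4, -1.2]
grip_width: 0.241
```

```bash
python3 - <<'E'
from h import *
c=snap("wrist","w3"); s=st(); print(s["time_s"],s["tcp_pos"],s["grip_width"])
im=cv2.imread('pics/w3.png')
q=proj(c,[(.523+a,.344+b,.005) for a,b in((-.12,-.075),(.12,-.075),(.12,.075),(-.12,.075))])
r=proj(c,[(.523+a,.344+b,.065) for a,b in((-.125,-.08),(.125,-.08),(.125,.08),(-.125,.08))])
cv2.polylines(im,[q.astype(int)],1,(0,0,255),1);cv2.polylines(im,[r.astype(int)],1,(0,255,0),1)
cv2.imwrite('pics/w3b.png',im)
E
```

```text
9.5167 [0.46951968 0.26091354 0.18938975] 0.24013192533516675
```

View pics/w3b.png

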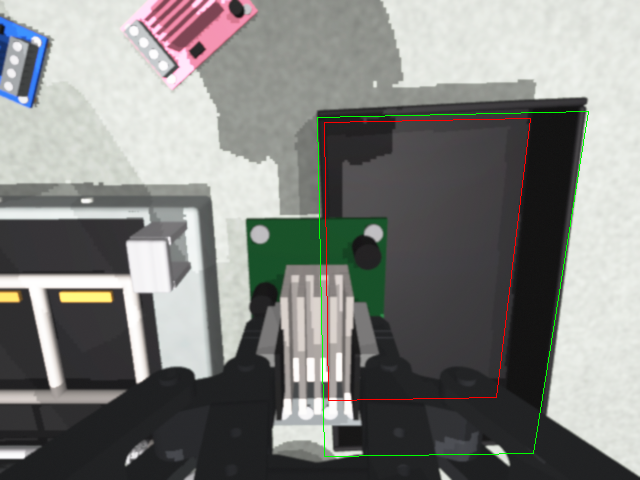

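```bash
python3 -c "
from plan import *
plan([(.465,.349,.13,1.543,0),(.465,.349,.021,1.543,0,4),(.465,.349,.021,1.543,.45,4),(.465,.349,.15,1.543,.45,4),(.55,-.0365,.15,1.543,.45),(.55,-.0365,.058,1.543,.45,4),(.55,-.0365,.058,1.543,.45,2),(.55,-.0365,.058,1.543,0,5)])"
```

```text
t 9.5167 n 37
[[[20,29,-2],[20,29,-2],[19.4,30,-2.6],[27,-0,-0],[27,-0,-0]],[[0.002,0,0],[0.002,0,0],[0.002,0,0],[0,0,0],[0,0,0]],[0,0,0,0,0]]
[[[27,-0,-0],[28,-0,-0.1],[-0,-0,0],[-0,-0,0],[-0,-0,0]],[[0,0,0],[0,0,0],[0,0,0],[0,0,0],[0,0,0]],[0,0,0.45,0.45,0.45]]
[[[-0,-0,0],[-32,-0,0],[-32,-0,0],[-33,-0,0],[-32,-0,0.1]],[[0,0,0],[0,0,0],[0,0,0],[0,0,0],[0,0,0]],[0.45,0.45,0.45,0.45,0.45]]
[[[0,-35,9],[0,-35,9],[0,-35,9],[0,-35,9],[0,-35,9]],[[0,0,0],[0,0,0],[0,0,0],[0,0,0],[0,0,0]],[0.45,0.45,0.45,0.45,0.45]]
[[[0,-35,8],[0,-35,9],[0,-35,8],[0,-34,9],[0,-35,8]],[[0,0,0],[0,0,0],[0,0,0],[0,0,0],[0,0,0]],[0.45,0.45,0.45,0.45,0.45]]
[[[0.1,-34,8.7],[23,0,-0],[23,0,-0],[23,0,-0],[23,0,-0.1]],[[0,0,0],[0,0,0],[0,0,0],[0,0,0],[0,0,0]],[0.45,0.45,0.45,0.45,0.45]]
[[[0,0,0],[0,0,0],[0,0,0],[0,0,0],[0,0,0]],[[0,0,0],[0,0,0],[0,0,0],[0,0,0],[0,0,0]],[0.45,0.45,0,0,0]]
[[[0,0,0],[0,0,0]],[[0,0,0],[0,0,0]],[0,0]]
```

Emit:
move_arm:
  linear:
    - [20,29,-2]
    - [20,29,-2]
    - [19,30,-3]
    - [27,0,0]
    - [27,0,0]
  delta_rot:
    - [0.002,0,0]
    - [0.002,0,0]
    - [0.002,0,0]
    - [0,0,0]
    - [0,0,0]
  fingers: [0,0,0,0,0]

```text
time_s: 9.93
tcp_pos: [0.4659, 0.349, 0.0756]
ee_rot: [0.024, 1.569, -0.023]
force: [0.1, -1.2, -0.4]
grip_width: 0.245
```

Emit:
move_arm:
  linear:
    - [27,0,0]
    - [28,0,0]
    - [0,0,0]
    - [0,0,0]
    - [0,0,0]
  delta_rot:
    - [0,0,0]
    - [0,0,0]
    - [0,0,0]
    - [0,0,0]
    - [0,0,0]
  fingers: [0,0,0,0.45,0.45]

```text
time_s: 10.35
tcp_pos: [0.4657, 0.3475, 0.0213]
ee_rot: [0.024, 1.571, -0.025]
force: [0.1, 0.2, 0.5]
grip_width: 0.448
```

Emit:
move_arm:
  linear:
    - [0,0,0]
    - [-32,0,0]
    - [-32,0,0]
    - [-33,0,0]
    - [-32,0,0]
  delta_rot:
    - [0,0,0]
    - [0,0,0]
    - [0,0,0]
    - [0,0,0]
    - [0,0,0]
  fingers: [0.45,0.45,0.45,0.45,0.45]

```text
time_s: 10.77
tcp_pos: [0.4653, 0.3482, 0.1526]
ee_rot: [0.024, 1.57, -0.023]
force: [1.6, 0.1, -0.1]
grip_width: 0.451
```

Emit:
move_arm:
  linear:
    - [0,-35,9]
    - [0,-35,9]
    - [0,-35,9]
    - [0,-35,9]
    - [0,-35,9]
  delta_rot:
    - [0,0,0]
    - [0,0,0]
    - [0,0,0]
    - [0,0,0]
    - [0,0,0]
  fingers: [0.45,0.45,0.45,0.45,0.45]

```text
time_s: 11.18
tcp_pos: [0.5053, 0.1706, 0.1514]
ee_rot: [0.024, 1.569, -0.023]
force: [0.5, 0.7, 0.4]
grip_width: 0.448
```

Emit:
move_arm:
  linear:
    - [0,-35,8]
    - [0,-35,9]
    - [0,-35,8]
    - [0,-34,9]
    - [0,-35,8]
  delta_rot:
    - [0,0,0]
    - [0,0,0]
    - [0,0,0]
    - [0,0,0]
    - [0,0,0]
  fingers: [0.45,0.45,0.45,0.45,0.45]

```text
time_s: 11.6
tcp_pos: [0.5421, -0.005, 0.1514]
ee_rot: [0.024, 1.569, -0.024]
force: [1.5, 0.4, 0.5]
grip_width: 0.45
```

Emit:
move_arm:
  linear:
    - [0,-34,9]
    - [0,0,0]
    - [0,0,0]
    - [23,0,0]
    - [23,0,0]
  delta_rot:
    - [0,0,0]
    - [0,0,0]
    - [0,0,0]
    - [0,0,0]
    - [0,0,0]
  fingers: [0.45,0.45,0.45,0.45,0.45]

```text
time_s: 12.02
tcp_pos: [0.5513, -0.0367, 0.1062]
ee_rot: [0.023, 1.566, -0.024]
force: [-0.5, -0.4, -0.8]
grip_width: 0.452
```

Emit:
move_arm:
  linear:
    - [23,0,0]
    - [23,0,0]
    - [0,0,0]
    - [0,0,0]
    - [0,0,0]
  delta_rot:
    - [0,0,0]
    - [0,0,0]
    - [0,0,0]
    - [0,0,0]
    - [0,0,0]
  fingers: [0.45,0.45,0.45,0,0]

```text
time_s: 12.43
tcp_pos: [0.5502, -0.0364, 0.0597]
ee_rot: [0.023, 1.569, -0.023]
force: [0.4, -0.3, -1.0]
grip_width: 0.247
```

Emit:
move_arm:
  linear:
    - [0,0,0]
    - [0,0,0]
    - [0,0,0]
    - [0,0,0]
    - [0,0,0]
  delta_rot:
    - [0,0,0]
    - [0,0,0]
    - [0,0,0]
    - [0,0,0]
    - [0,0,0]
  fingers: [0,0,0,0,0]

```text
time_s: 12.85
tcp_pos: [0.5501, -0.0371, 0.059]
ee_rot: [0.023, 1.569, -0.024]
force: [-0.4, 1.2, 3.5]
grip_width: 0.242
```

```bash
python3 -c "
from plan import *
print(st()['tcp_pos'],st()['grip_width'])
plan([(.55,-.0365,.15,1.543,0,4),(.575,.351,.15,1.543,0),(.575,.351,.15,1.543,0,2),(.575,.351,.021,1.543,0,5),(.575,.351,.021,1.543,.45,4),(.575,.351,.15,1.543,.45,4)])"
```

```text
[ 0.55011387 -0.03714969  0.05903134] 0.24211840017188643
t 12.85 n 30
[[[-23,0,-0],[-23,0,-0],[-22,0,-0],[-23,0.6,-0.1],[0,35,1]],[[-0.001,0,0],[0,0.001,0],[-0.001,0,0],[0,0,0],[0,0,0]],[0,0,0,0,0]]
[[[0,35,1],[0,35,1],[0,35,1],[0,35,1],[0,36,2]],[[0,0,0],[0,0,0],[0,0,0],[0,0,0],[0,0,0]],[0,0,0,0,0]]
[[[0,35,1],[0,36,2],[0,35,1],[0,36,2],[0,35.1,1.2]],[[0,0,0],[0,0,0],[0,0,0],[0,0,0],[0,0,0]],[0,0,0,0,0]]
[[[0,-0,0],[0,-0,0],[26,-0,-0],[26,-0,-0],[26,-0,-0]],[[0,0,0],[0,0,0],[0,0,0],[0,0,0],[0,0,0]],[0,0,0,0,0]]
[[[26,-0,-0],[25,-0,-0],[0,-0,-0],[0,-0,-0],[0,-0,-0]],[[0,0,0],[0,0,0],[0,0,0],[0,0,0],[0,0,0]],[0,0,0.45,0.45,0.45]]
[[[0,-0,-0],[-32,-0,0],[-32,-0,0],[-32,-0,0],[-33,-0,0]],[[0,0,0],[0,0,0],[0,0,0],[0,0,0],[0,0,0]],[0.45,0.45,0.45,0.45,0.45]]
```

Emit:
move_arm:
  linear:
    - [-23,0,0]
    - [-23,0,0]
    - [-22,0,0]
    - [-23,0,0]
    - [0,35,1]
  delta_rot:
    - [0,0,0]
    - [0,0,0]
    - [0,0,0]
    - [0,0,0]
    - [0,0,0]
  fingers: [0,0,0,0,0]

```text
time_s: 13.27
tcp_pos: [0.5548, -0.0068, 0.1551]
ee_rot: [0.024, 1.562, -0.03]
force: [1.8, 0.1, -1.5]
grip_width: 0.246
```

Emit:
move_arm:
  linear:
    - [0,35,1]
    - [0,35,1]
    - [0,35,1]
    - [0,35,1]
    - [0,36,2]
  delta_rot:
    - [0,0,0]
    - [0,0,0]
    - [0,0,0]
    - [0,0,0]
    - [0,0,0]
  fingers: [0,0,0,0,0]

```text
time_s: 13.68
tcp_pos: [0.5625, 0.1751, 0.1492]
ee_rot: [0.024, 1.571, -0.024]
force: [0.4, -0.9, -2.3]
grip_width: 0.241
```

Emit:
move_arm:
  linear:
    - [0,35,1]
    - [0,36,2]
    - [0,35,1]
    - [0,36,2]
    - [0,35,1]
  delta_rot:
    - [0,0,0]
    - [0,0,0]
    - [0,0,0]
    - [0,0,0]
    - [0,0,0]
  fingers: [0,0,0,0,0]

```text
time_s: 14.1
tcp_pos: [0.5749, 0.3521, 0.1489]
ee_rot: [0.023, 1.571, -0.024]
force: [0.1, -0.2, -1.7]
grip_width: 0.242
```

Emit:
move_arm:
  linear:
    - [0,0,0]
    - [0,0,0]
    - [26,0,0]
    - [26,0,0]
    - [26,0,0]
  delta_rot:
    - [0,0,0]
    - [0,0,0]
    - [0,0,0]
    - [0,0,0]
    - [0,0,0]
  fingers: [0,0,0,0,0]

```text
time_s: 14.52
tcp_pos: [0.5758, 0.3493, 0.071]
ee_rot: [0.024, 1.569, -0.024]
force: [0.8, 0.2, -1.5]
grip_width: 0.244
```

Emit:
move_arm:
  linear:
    - [26,0,0]
    - [25,0,0]
    - [0,0,0]
    - [0,0,0]
    - [0,0,0]
  delta_rot:
    - [0,0,0]
    - [0,0,0]
    - [0,0,0]
    - [0,0,0]
    - [0,0,0]
  fingers: [0,0,0,0.45,0.45]

```text
time_s: 14.93
tcp_pos: [0.5756, 0.3494, 0.0207]
ee_rot: [0.024, 1.57, -0.024]
force: [-0.3, 0.4, -0.9]
grip_width: 0.453
```

Emit:
move_arm:
  linear:
    - [0,0,0]
    - [-32,0,0]
    - [-32,0,0]
    - [-32,0,0]
    - [-33,0,0]
  delta_rot:
    - [0,0,0]
    - [0,0,0]
    - [0,0,0]
    - [0,0,0]
    - [0,0,0]
  fingers: [0.45,0.45,0.45,0.45,0.45]

```text
time_s: 15.35
tcp_pos: [0.5751, 0.35, 0.1513]
ee_rot: [0.024, 1.57, -0.023]
force: [1.2, 0.4, 0.4]
grip_width: 0.452
```

Emit:
move_arm:
  linear:
    - [-20,0,0]
    - [0,0,0]
    - [0,0,0]
  delta_rot:
    - [0,0,0]
    - [0,0,0]
    - [0,0,0]
  fingers: [0.45,0.45,0.45]

```text
time_s: 15.6
tcp_pos: [0.5766, 0.3508, 0.1726]
ee_rot: [0.025, 1.566, -0.022]
force: [-0.2, 0.8, 0.0]
grip_width: 0.45
```

```bash
python3 - <<'E'
from plan import *
c=snap("wrist","w4"); 
# view over mat: q6 positive, psi ~ -1.6 ; y_ang target for board grasp
print(st()["joints"])
plan([(.47,-.20,.20,-1.5,.45)])
E
```

```text
[ 4.70766812e-01  3.58363968e-01  1.33509848e+00 -8.01612286e-05
  1.44650281e+00 -1.07010574e+00]
t 15.65 n 26
[[[-1,-21,-3],[-1,-22,-1],[-1,-21,2],[-1,-21,4],[-1,-21,7]],[[0.117,0,0],[0.117,0,0],[0.117,0,-0.001],[0.117,0,0],[0.117,0,0]],[0.45,0.45,0.45,0.45,0.45]]
[[[-1,-20,9],[-1,-18,11],[-1,-17,13],[-1,-15,15],[-1,-14,17]],[[0.117,0,0],[0.117,0,0],[0.117,0,0],[0.117,0,0],[0.117,0,-0.001]],[0.45,0.45,0.45,0.45,0.45]]
[[[-1,-11,18],[-1,-9,19],[-1,-7,20],[-1,-5,21],[-1,-2,22]],[[0.117,0,0],[0.116,0,0],[0.117,0,0],[0.117,0,0],[0.117,0,0]],[0.45,0.45,0.45,0.45,0.45]]
[[[-1,0,22],[-1,3,21],[-1,6,21],[-1,8,20],[-2,10,19]],[[0.117,0,0],[0.117,0,0],[0.117,0,0],[0.117,0,0],[0.117,0,-0.001]],[0.45,0.45,0.45,0.45,0.45]]
[[[-1,12,18],[-2,14,16],[-1,16,14],[-2,18,13],[-1,19,10]],[[0.117,0,0],[0.117,0,0],[0.117,0,0],[0.117,0,0],[0.117,0,0]],[0.45,0.45,0.45,0.45,0.45]]
[[[-1.8,20.5,7.9]],[[0.117,0,0]],[0.45]]
```

View pics/w4.png

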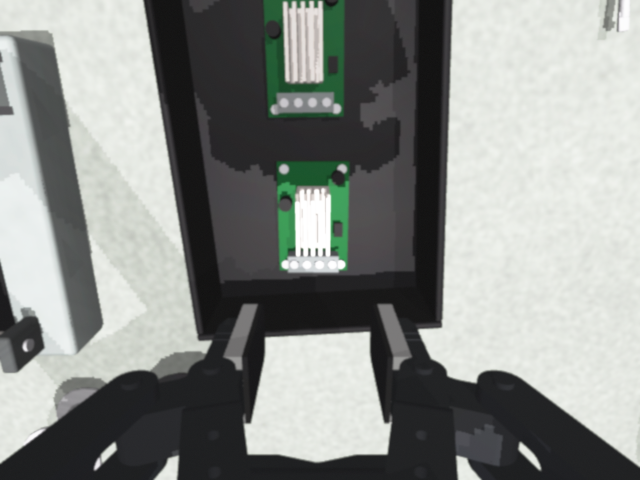

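Both tested boards lie flat in the crate, at (313,217) and (305,60). Next, the mat.

```bash
python3 - <<'E'
from plan import *
plan([(.43,-.33,.22,-1.6,.45)])
E
```

```text
t 15.65 n 27
[[[-2,-25,-5],[-2,-26,-2],[-2,-26,1],[-2,-25,4],[-2,-25,7]],[[0.116,0,0],[0.117,0,0],[0.116,0,-0.001],[0.116,0,0],[0.117,0,0]],[0.45,0.45,0.45,0.45,0.45]]
[[[-2,-24,10],[-2,-22,13],[-2,-21,15],[-2,-19,18],[-2,-17,20]],[[0.116,0,0],[0.116,0,0],[0.117,0,0],[0.116,0,0],[0.116,0,-0.001]],[0.45,0.45,0.45,0.45,0.45]]
[[[-2,-14,21],[-2,-12,23],[-2,-9,24],[-2,-6,25],[-2,-3,26]],[[0.117,0,0],[0.116,0,0],[0.116,0,0],[0.117,0,0],[0.116,0,0]],[0.45,0.45,0.45,0.45,0.45]]
[[[-2,-0,26],[-2,3,26],[-2,6,25],[-2,9,24],[-1,11,23]],[[0.116,0,0],[0.117,0,0],[0.116,0,0],[0.116,0,0],[0.117,0,-0.001]],[0.45,0.45,0.45,0.45,0.45]]
[[[-2,14,21],[-1,16,20],[-2,19,18],[-1,21,15],[-2,22,13]],[[0.116,0,0],[0.116,0,0],[0.117,0,0],[0.116,0,0],[0.116,0,0]],[0.45,0.45,0.45,0.45,0.45]]
[[[-1,23,10],[-1.8,24.8,7.4]],[[0.117,0,0],[0.116,0,0]],[0.45,0.45]]
```

Emit:
move_arm:
  linear:
    - [-2,-25,-5]
    - [-2,-26,-2]
    - [-2,-26,1]
    - [-2,-25,4]
    - [-2,-25,7]
  delta_rot:
    - [0.116,0,0]
    - [0.117,0,0]
    - [0.116,0,0]
    - [0.116,0,0]
    - [0.117,0,0]
  fingers: [0.45,0.45,0.45,0.45,0.45]

```text
time_s: 16.07
tcp_pos: [0.5449, 0.2232, 0.1769]
ee_rot: [0.482, 1.519, -0.485]
force: [-0.0, 0.1, -0.9]
grip_width: 0.452
```

Emit:
move_arm:
  linear:
    - [-2,-24,10]
    - [-2,-22,13]
    - [-2,-21,15]
    - [-2,-19,18]
    - [-2,-17,20]
  delta_rot:
    - [0.116,0,0]
    - [0.116,0,0]
    - [0.117,0,0]
    - [0.116,0,0]
    - [0.116,0,0]
  fingers: [0.45,0.45,0.45,0.45,0.45]

```text
time_s: 16.48
tcp_pos: [0.5179, 0.0964, 0.1872]
ee_rot: [0.929, 1.365, -0.933]
force: [0.4, -1.5, -0.4]
grip_width: 0.454
```

Emit:
move_arm:
  linear:
    - [-2,-14,21]
    - [-2,-12,23]
    - [-2,-9,24]
    - [-2,-6,25]
    - [-2,-3,26]
  delta_rot:
    - [0.117,0,0]
    - [0.116,0,0]
    - [0.116,0,0]
    - [0.117,0,0]
    - [0.116,0,0]
  fingers: [0.45,0.45,0.45,0.45,0.45]

```text
time_s: 16.9
tcp_pos: [0.4911, -0.0291, 0.1973]
ee_rot: [1.361, 1.105, -1.364]
force: [0.3, -0.0, -0.3]
grip_width: 0.451
```

Emit:
move_arm:
  linear:
    - [-2,0,26]
    - [-2,3,26]
    - [-2,6,25]
    - [-2,9,24]
    - [-1,11,23]
  delta_rot:
    - [0.116,0,0]
    - [0.117,0,0]
    - [0.116,0,0]
    - [0.116,0,0]
    - [0.117,0,0]
  fingers: [0.45,0.45,0.45,0.45,0.45]

```text
time_s: 17.32
tcp_pos: [0.465, -0.1553, 0.2066]
ee_rot: [1.763, 0.726, -1.767]
force: [-0.5, 1.0, 0.4]
grip_width: 0.448
```

Emit:
move_arm:
  linear:
    - [-2,14,21]
    - [-1,16,20]
    - [-2,19,18]
    - [-1,21,15]
    - [-2,22,13]
  delta_rot:
    - [0.116,0,0]
    - [0.116,0,0]
    - [0.117,0,0]
    - [0.116,0,0]
    - [0.116,0,0]
  fingers: [0.45,0.45,0.45,0.45,0.45]

```text
time_s: 17.73
tcp_pos: [0.4387, -0.2807, 0.2141]
ee_rot: [2.116, 0.213, -2.121]
force: [-0.9, 1.0, -0.7]
grip_width: 0.451
```

Emit:
move_arm:
  linear:
    - [-1,23,10]
    - [-2,25,7]
    - [0,0,0]
    - [0,0,0]
  delta_rot:
    - [0.117,0,0]
    - [0.116,0,0]
    - [0,0,0]
    - [0,0,0]
  fingers: [0.45,0.45,0.45,0.45]

```text
time_s: 18.07
tcp_pos: [0.429, -0.3306, 0.2173]
ee_rot: [-2.202, 0.031, 2.208]
force: [0.3, 0.9, 0.5]
grip_width: 0.454
```

```bash
python3 - <<'E'
from plan import *
c=snap("wrist","w5"); s=st(); print(s["time_s"],s["tcp_pos"],s["ee_rot"],s["joints"])
E
```

```text
18.1167 [ 0.42936199 -0.32966979  0.21747305] [-2.20351617  0.02909165  2.20814935] [-7.49741466e-01 -1.85019927e-02  1.66790433e+00  3.15416147e-04
  1.49530698e+00  8.49730003e-01]
```

View pics/w5.png

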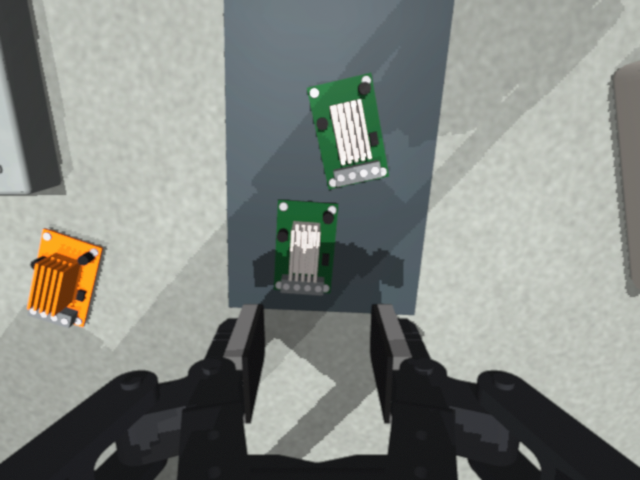

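```bash
python3 - <<'E'
from plan import *
from fit import fit
c=dict(np.load('pics/w5.npz'));z=.011;a,b=.04,.025
for n,P,g in(('A',[(276,201),(338,204),(328,293),(275,293)],[.39,-.32,3.]),('B',[(308,88),(372,74),(387,178),(330,189)],[.485,-.36,3.3])):
    q,r=fit([(c,l,np.array(p,float)) for l,p in zip([(-a,-b,z),(-a,b,z),(a,b,z),(a,-b,z)],P)],g)
    k=q[:2]-.002*np.array([np.cos(q[2]),np.sin(q[2])])
    print(n,q.round(4),r,'sink',k.round(4),'psi',q[2]+np.pi/2-2*np.pi)
E
```

```text
A [ 0.3899 -0.3187  3.0614] [[0.3, 0.2], [-0.9, 0.2], [3.3, 0.5], [-0.7, -2.2]] sink [ 0.3919 -0.3189] psi -1.6510038001992147
B [ 0.4834 -0.3573  3.312 ] [[-0.5, -0.2], [0.5, -0.2], [1.6, -0.2], [-2.2, 1.0]] sink [ 0.4854 -0.3569] psi -1.4004210387715847
```

```bash
python3 - <<'E'
from plan import *
plan([(.392,-.319,.08,-1.651,.45),(.392,-.319,.016,-1.651,.45,3)])
E
```

```text
t 18.1167 n 7
[[[34,-2,9],[35,-2,10],[34,-2,9],[34.5,-2.7,9.7],[21,0,-0]],[[0.013,0.001,0.001],[0.013,0,0],[0.013,0.001,0.001],[0.013,0,0],[0,0,0]],[0.45,0.45,0.45,0.45,0.45]]
[[[22,0,-0],[21,0,-0]],[[0,0,0],[0,0,0]],[0.45,0.45]]
```

Emit:
move_arm:
  linear:
    - [34,-2,9]
    - [35,-2,10]
    - [34,-2,9]
    - [34,-3,10]
    - [21,0,0]
  delta_rot:
    - [0.013,0,0]
    - [0.013,0,0]
    - [0.013,0,0]
    - [0.013,0,0]
    - [0,0,0]
  fingers: [0.45,0.45,0.45,0.45,0.45]

```text
time_s: 18.53
tcp_pos: [0.3896, -0.3153, 0.0563]
ee_rot: [-2.173, 0.081, 2.184]
force: [-0.4, 0.1, -1.0]
grip_width: 0.453
```

Emit:
move_arm:
  linear:
    - [22,0,0]
    - [21,0,0]
    - [0,0,0]
    - [0,0,0]
    - [0,0,0]
  delta_rot:
    - [0,0,0]
    - [0,0,0]
    - [0,0,0]
    - [0,0,0]
    - [0,0,0]
  fingers: [0.45,0.45,0.45,0,0]

```text
time_s: 18.95
tcp_pos: [0.3932, -0.319, 0.019]
ee_rot: [-2.181, 0.087, 2.18]
force: [-0.6, 0.3, -0.5]
grip_width: 0.248
```

Emit:
move_arm:
  linear:
    - [0,0,0]
    - [0,0,0]
    - [0,0,0]
    - [0,0,0]
    - [0,0,0]
  delta_rot:
    - [0,0,0]
    - [0,0,0]
    - [0,0,0]
    - [0,0,0]
    - [0,0,0]
  fingers: [0,0,0,0,0]

```text
time_s: 19.37
tcp_pos: [0.3929, -0.3195, 0.0186]
ee_rot: [-2.181, 0.089, 2.18]
force: [-0.2, 1.1, -1.2]
grip_width: 0.243
```

```bash
python3 - <<'E'
from plan import *
s=st(); print(s["tcp_pos"],s["grip_width"])
plan([(.392,-.319,.15,-1.651,0,5),(.55,-.0365,.17,1.543,0)])
E
```

```text
[ 0.39288222 -0.31952782  0.01864184] 0.242674331408214
t 19.3667 n 32
[[[-26,-0,0],[-26,-0,0],[-26,-0,0],[-27,-0,0],[-26.4,-0.4,0.9]],[[0,0,0],[0,0,0],[-0.001,0,0],[0,0,0],[0,-0.001,0]],[0,0,0,0,0]]
[[[-1,-11,-5],[-1,-10,-6],[-1,-9,-7],[-1,-8,-9],[-1,-7,-9]],[[-0.118,0,0],[-0.119,0,0],[-0.118,0,0],[-0.118,0,0],[-0.118,0,0]],[0,0,0,0,0]]
[[[-1,-6,-10],[-1,-5,-11],[-1,-4,-11],[-1,-2,-12],[-1,-1,-12]],[[-0.119,0,0],[-0.118,0,0],[-0.118,0,0],[-0.119,0,0],[-0.118,0,0.001]],[0,0,0,0,0]]
[[[-1,0,-12],[-1,2,-12],[-1,3,-12],[-0,5,-11],[-1,6,-11]],[[-0.118,0,0],[-0.119,0.001,0],[-0.118,0,0],[-0.118,0,0],[-0.118,0,0]],[0,0,0,0,0]]
[[[-0,7,-10],[-1,8,-9],[-0,9,-8],[-1,10,-7],[-0,11,-5]],[[-0.119,0,0],[-0.118,0,0],[-0.118,0,0],[-0.119,0,0],[-0.118,0,0]],[0,0,0,0,0]]
[[[-1,11,-4],[-0,12,-3],[-1,12,-1],[-0,12,0],[-1,12,2]],[[-0.118,0,0],[-0.118,0,0],[-0.119,0,0],[-0.118,0,0],[-0.118,0.001,0]],[0,0,0,0,0]]
[[[-0,11,3],[-1,11.3,4.5]],[[-0.119,0,0],[-0.118,0,0]],[0,0]]
```

Emit:
move_arm:
  linear:
    - [-26,0,0]
    - [-26,0,0]
    - [-26,0,0]
    - [-27,0,0]
    - [-26,0,1]
  delta_rot:
    - [0,0,0]
    - [0,0,0]
    - [0,0,0]
    - [0,0,0]
    - [0,0,0]
  fingers: [0,0,0,0,0]

```text
time_s: 19.78
tcp_pos: [0.3916, -0.3191, 0.1507]
ee_rot: [-2.18, 0.089, 2.18]
force: [-0.1, -1.0, -2.1]
grip_width: 0.24
```

Emit:
move_arm:
  linear:
    - [-1,-11,-5]
    - [-1,-10,-6]
    - [-1,-9,-7]
    - [-1,-8,-9]
    - [-1,-7,-9]
  delta_rot:
    - [-0.118,0,0]
    - [-0.119,0,0]
    - [-0.118,0,0]
    - [-0.118,0,0]
    - [-0.118,0,0]
  fingers: [0,0,0,0,0]

```text
time_s: 20.2
tcp_pos: [0.4211, -0.268, 0.1544]
ee_rot: [1.932, 0.509, -1.932]
force: [-0.3, 1.3, -1.7]
grip_width: 0.241
```

Emit:
move_arm:
  linear:
    - [-1,-6,-10]
    - [-1,-5,-11]
    - [-1,-4,-11]
    - [-1,-2,-12]
    - [-1,-1,-12]
  delta_rot:
    - [-0.119,0,0]
    - [-0.118,0,0]
    - [-0.118,0,0]
    - [-0.119,0,0]
    - [-0.118,0,0]
  fingers: [0,0,0,0,0]

```text
time_s: 20.62
tcp_pos: [0.4502, -0.2159, 0.1593]
ee_rot: [1.542, 0.953, -1.542]
force: [-0.1, 0.3, -1.8]
grip_width: 0.239
```

Emit:
move_arm:
  linear:
    - [-1,0,-12]
    - [-1,2,-12]
    - [-1,3,-12]
    - [0,5,-11]
    - [-1,6,-11]
  delta_rot:
    - [-0.118,0,0]
    - [-0.119,0,0]
    - [-0.118,0,0]
    - [-0.118,0,0]
    - [-0.118,0,0]
  fingers: [0,0,0,0,0]

```text
time_s: 21.03
tcp_pos: [0.4794, -0.1623, 0.1631]
ee_rot: [1.115, 1.267, -1.115]
force: [-0.3, 0.1, -1.5]
grip_width: 0.244
```

Emit:
move_arm:
  linear:
    - [0,7,-10]
    - [-1,8,-9]
    - [0,9,-8]
    - [-1,10,-7]
    - [0,11,-5]
  delta_rot:
    - [-0.119,0,0]
    - [-0.118,0,0]
    - [-0.118,0,0]
    - [-0.119,0,0]
    - [-0.118,0,0]
  fingers: [0,0,0,0,0]

```text
time_s: 21.45
tcp_pos: [0.5084, -0.109, 0.1654]
ee_rot: [0.665, 1.467, -0.665]
force: [0.5, -0.5, -2.0]
grip_width: 0.242
```

Emit:
move_arm:
  linear:
    - [-1,11,-4]
    - [0,12,-3]
    - [-1,12,-1]
    - [0,12,0]
    - [-1,12,2]
  delta_rot:
    - [-0.118,0,0]
    - [-0.118,0,0]
    - [-0.119,0,0]
    - [-0.118,0,0]
    - [-0.118,0,0]
  fingers: [0,0,0,0,0]

```text
time_s: 21.87
tcp_pos: [0.5381, -0.0567, 0.168]
ee_rot: [0.204, 1.562, -0.204]
force: [0.2, -0.9, -1.7]
grip_width: 0.244
```

Emit:
move_arm:
  linear:
    - [0,11,3]
    - [-1,11,4]
    - [0,0,0]
    - [0,0,0]
    - [0,0,0]
  delta_rot:
    - [-0.119,0,0]
    - [-0.118,0,0]
    - [0,0,0]
    - [0,0,0]
    - [0,0,0]
  fingers: [0,0,0,0,0]

```text
time_s: 22.28
tcp_pos: [0.5492, -0.0374, 0.169]
ee_rot: [0.025, 1.571, -0.025]
force: [-0.0, -0.7, -2.6]
grip_width: 0.247
```

```bash
cat > held.py <<'E'
from plan import *
def green(im):
    h=cv2.cvtColor(im,cv2.COLOR_BGR2HSV); return cv2.inRange(h,(55,90,30),(85,255,255))
def edge(f):
    im=cv2.imread(f'pics/{f}.png'); m=green(im)
    m[:,:225]=0; m[:,410:]=0
    n,l,stt,_=cv2.connectedComponentsWithStats(m)
    i=1+np.argmax(stt[1:,4]); mm=l==i
    ys=np.array([np.argmax(mm[:,u]) for u in range(stt[i,0]+20,stt[i,0]+stt[i,2]-20)]); 
    print(f,stt[i],'top edge',np.polyfit(np.arange(len(ys)),ys,1).round(3),np.median(ys))
E
python3 - <<'E'
from held import *
snap("wrist","w6"); s=st(); print(s["time_s"],s["tcp_pos"],s["ee_rot"],s["grip_width"])
edge("w3");edge("w6")
E
```

```text
22.3333 [ 0.549132   -0.03756077  0.16905294] [ 0.02478686  1.57108971 -0.02512391] 0.23999115815990943
w3 [ 247  217  141  101 7291] top edge [-1.70000e-02  2.19259e+02] 219.0
w6 [ 248  214  140  104 7380] top edge [6.00000e-03 2.14059e+02] 214.0
```

View pics/w6.png

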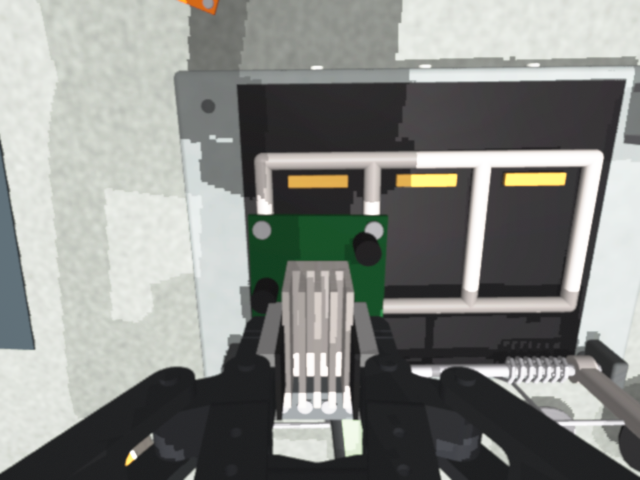

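```bash
python3 - <<'E'
from held import *
a=dict(np.load('pics/w3.npz'));b=dict(np.load('pics/w6.npz'))
ta=np.array([.46951968,.26091354,.18938975]);tb=np.array([.549132,-.03756,.16905])
for c,t,o,P in((a,ta,.0139,[(258,219),(378,217)]),(b,tb,.0166,[(260,214),(376,214)])):
    print('front edge rel tcp',[(up(c,u,v,t[2]-o+.009)-t)[:2].round(4).tolist() for u,v in P])
for n,(u,v) in dict(front1=(430,159),back1=(435,305),front2=(540,158),back2=(520,302),l=(264,190),d01=(373,190),d12=(480,190),r=(587,190),d12b=(472,285),rb=(576,285)).items(): print(n,up(b,u,v,.050)[:2].round(4))
E
```

```text
front edge rel tcp [[-0.04, -0.0189], [-0.0398, 0.0234]]
front edge rel tcp [[-0.041, -0.0191], [-0.0397, 0.0223]]
front1 [0.5038 0.0314]
back1 [0.5998 0.0391]
front2 [0.5053 0.0971]
back2 [0.5994 0.0952]
l [ 0.5194 -0.0691]
d01 [ 0.5215 -0.0026]
d12 [0.5235 0.0628]
r [0.5256 0.1281]
d12b [0.5862 0.0626]
rb [0.5884 0.1305]
```

Emit:
move_arm:
  linear:
    - [20,1,2]
    - [25,0,0]
    - [25,0,0]
    - [18,0,0]
    - [0,0,0]
  delta_rot:
    - [0,0,0]
    - [0,0,0]
    - [0,0,0]
    - [0,0,0]
    - [0,0,0]
  fingers: [0,0,0,0,0]

```text
time_s: 22.75
tcp_pos: [0.5478, -0.0363, 0.0764]
ee_rot: [0.025, 1.578, -0.024]
force: [-1.4, 0.4, -3.0]
grip_width: 0.245
```

Emit:
move_arm:
  linear:
    - [8,0,0]
    - [6,0,0]
    - [4,0,0]
    - [0,0,0]
    - [0,0,0]
  delta_rot:
    - [0,0,0]
    - [0,0,0]
    - [0,0,0]
    - [0,0,0]
    - [0,0,0]
  fingers: [0,0,0,0,0]

```text
time_s: 23.17
tcp_pos: [0.5519, -0.0362, 0.0638]
ee_rot: [0.023, 1.57, -0.023]
force: [-0.2, 0.4, -1.8]
grip_width: 0.24
```

Emit:
move_arm:
  linear:
    - [2,0,0]
    - [0,0,0]
    - [0,0,0]
    - [0,0,0]
    - [0,0,0]
  delta_rot:
    - [0,0,0]
    - [0,0,0]
    - [0,0,0]
    - [0,0,0]
    - [0,0,0]
  fingers: [0,0,0,0.4,0.4]

```text
time_s: 23.58
tcp_pos: [0.5519, -0.0362, 0.0617]
ee_rot: [0.023, 1.57, -0.023]
force: [-0.6, -0.4, 0.6]
grip_width: 0.4
```

Emit:
move_arm:
  linear:
    - [0,0,0]
    - [-25,0,0]
    - [-25,0,0]
    - [-30,0,0]
    - [-30,0,0]
  delta_rot:
    - [0,0,0]
    - [0,0,0]
    - [0,0,0]
    - [0,0,0]
    - [0,0,0]
  fingers: [0.4,0.4,0.4,0.4,0.4]

```text
time_s: 24.0
tcp_pos: [0.551, -0.0361, 0.1721]
ee_rot: [0.023, 1.572, -0.023]
force: [1.3, -0.4, 0.3]
grip_width: 0.397
```

Emit:
move_arm:
  linear:
    - [0,0,0]
    - [0,0,0]
  delta_rot:
    - [0,0,0]
    - [0,0,0]
  fingers: [0.4,0.4]

```text
time_s: 24.17
tcp_pos: [0.5534, -0.0364, 0.1742]
ee_rot: [0.022, 1.565, -0.023]
force: [-0.5, -0.0, -1.3]
grip_width: 0.401
```

```bash
python3 - <<'E'
from held import *
c=snap("wrist","w7"); s=st(); print(s["time_s"],s["tcp_pos"])
im=cv2.imread('pics/w7.png'); m=green(im); n,l,t,ce=cv2.connectedComponentsWithStats(m)
for i in range(1,n):
  if t[i,4]>300: print(t[i],ce[i])
def P(x,y,z): 
  cs,sn=np.cos(-.028),np.sin(-.028); return (.5515+cs*x-sn*y,-.0368+sn*x+cs*y,z)
print(proj(c,[P(a,b,.054) for a,b in((-.04,-.025),(-.04,.025),(.04,.025),(.04,-.025))]).round())
plan([(.43,-.33,.22,-1.5,.45)])
E
```

```text
24.2167 [ 0.55211342 -0.03621017  0.17206228]
[ 277  166   84  123 4593] [316.89527542 213.80274331]
[[275. 167.]
 [358. 167.]
 [355. 289.]
 [279. 289.]]
t 24.2167 n 26
[[[-2,-11,-4],[-2,-12,-3],[-2,-12,-2],[-2,-12,-0],[-2,-12,1]],[[0.117,0,0],[0.117,0,0],[0.117,0,-0.001],[0.117,0,0],[0.117,0,0]],[0.45,0.45,0.45,0.45,0.45]]
[[[-2,-12,3],[-2,-12,4],[-2,-11,5],[-2,-10,7],[-2,-9,8]],[[0.117,0.001,0],[0.117,0,0],[0.117,0,-0.001],[0.117,0,0],[0.117,0,0]],[0.45,0.45,0.45,0.45,0.45]]
[[[-2,-9,9],[-2,-7,10],[-2,-6,11],[-2,-5,11],[-2,-4,12]],[[0.117,0,0],[0.117,0,0],[0.117,0,0],[0.117,0,0],[0.117,0,0]],[0.45,0.45,0.45,0.45,0.45]]
[[[-2,-2,12],[-2,-1,12],[-2,1,12],[-1,2,12],[-2,3,12]],[[0.117,0,-0.001],[0.117,0.001,0],[0.117,0,0],[0.117,0,0],[0.117,0,0]],[0.45,0.45,0.45,0.45,0.45]]
[[[-1,5,11],[-2,6,11],[-1,7,10],[-2,8,9],[-1,10,8]],[[0.117,0,0],[0.117,0,0],[0.117,0,0],[0.117,0,0],[0.117,0,0]],[0.45,0.45,0.45,0.45,0.45]]
[[[-1.8,10,6.6]],[[0.117,0,0]],[0.45]]
```

Board A shows at (277-361, 166-289) and the prediction was (275-358, 167-289), so it is seated. Next is board B, and I'll look again in case it has been moved.

Emit:
move_arm:
  linear:
    - [-2,-11,-4]
    - [-2,-12,-3]
    - [-2,-12,-2]
    - [-2,-12,0]
    - [-2,-12,1]
  delta_rot:
    - [0.117,0,0]
    - [0.117,0,0]
    - [0.117,0,0]
    - [0.117,0,0]
    - [0.117,0,0]
  fingers: [0.45,0.45,0.45,0.45,0.45]

```text
time_s: 24.63
tcp_pos: [0.5268, -0.0918, 0.1791]
ee_rot: [0.485, 1.519, -0.485]
force: [0.1, 0.1, 0.4]
grip_width: 0.452
```

Emit:
move_arm:
  linear:
    - [-2,-12,3]
    - [-2,-12,4]
    - [-2,-11,5]
    - [-2,-10,7]
    - [-2,-9,8]
  delta_rot:
    - [0.117,0,0]
    - [0.117,0,0]
    - [0.117,0,0]
    - [0.117,0,0]
    - [0.117,0,0]
  fingers: [0.45,0.45,0.45,0.45,0.45]

```text
time_s: 25.05
tcp_pos: [0.5039, -0.1487, 0.1892]
ee_rot: [0.935, 1.364, -0.936]
force: [0.3, -0.6, 0.7]
grip_width: 0.452
```

Emit:
move_arm:
  linear:
    - [-2,-9,9]
    - [-2,-7,10]
    - [-2,-6,11]
    - [-2,-5,11]
    - [-2,-4,12]
  delta_rot:
    - [0.117,0,0]
    - [0.117,0,0]
    - [0.117,0,0]
    - [0.117,0,0]
    - [0.117,0,0]
  fingers: [0.45,0.45,0.45,0.45,0.45]

```text
time_s: 25.47
tcp_pos: [0.4804, -0.2061, 0.1991]
ee_rot: [1.368, 1.101, -1.37]
force: [0.1, 0.7, 0.1]
grip_width: 0.449
```

Emit:
move_arm:
  linear:
    - [-2,-2,12]
    - [-2,-1,12]
    - [-2,1,12]
    - [-1,2,12]
    - [-2,3,12]
  delta_rot:
    - [0.117,0,0]
    - [0.117,0,0]
    - [0.117,0,0]
    - [0.117,0,0]
    - [0.117,0,0]
  fingers: [0.45,0.45,0.45,0.45,0.45]

```text
time_s: 25.88
tcp_pos: [0.4569, -0.262, 0.208]
ee_rot: [1.771, 0.718, -1.775]
force: [-0.5, -0.5, 0.4]
grip_width: 0.45
```

Emit:
move_arm:
  linear:
    - [-1,5,11]
    - [-2,6,11]
    - [-1,7,10]
    - [-2,8,9]
    - [-1,10,8]
  delta_rot:
    - [0.117,0,0]
    - [0.117,0,0]
    - [0.117,0,0]
    - [0.117,0,0]
    - [0.117,0,0]
  fingers: [0.45,0.45,0.45,0.45,0.45]

```text
time_s: 26.3
tcp_pos: [0.433, -0.3187, 0.2152]
ee_rot: [2.125, 0.197, -2.129]
force: [0.8, -0.9, -0.3]
grip_width: 0.45
```

Emit:
move_arm:
  linear:
    - [-2,10,7]
    - [0,0,0]
    - [0,0,0]
  delta_rot:
    - [0.117,0,0]
    - [0,0,0]
    - [0,0,0]
  fingers: [0.45,0.45,0.45]

```text
time_s: 26.55
tcp_pos: [0.4283, -0.3297, 0.2176]
ee_rot: [2.183, 0.082, -2.187]
force: [0.2, 0.0, 0.3]
grip_width: 0.448
```

```bash
python3 - <<'E'
from held import *
from fit import fit
c=snap("wrist","w8"); print(st()["tcp_pos"])
im=cv2.imread('pics/w8.png'); m=green(im); m=cv2.morphologyEx(m,cv2.MORPH_CLOSE,np.ones((15,15)))
k,_=cv2.findContours(m,cv2.RETR_EXTERNAL,cv2.CHAIN_APPROX_NONE); k=[q for q in k if cv2.contourArea(q)>1500]
for q in k:
    print(cv2.minAreaRect(q), cv2.boxPoints(cv2.minAreaRect(q)).round().tolist())
print('pred B corners',proj(c,[(.4834+np.cos(3.312)*a-np.sin(3.312)*b,-.3573+np.sin(3.312)*a+np.cos(3.312)*b,.011) for a,b in((-.04,-.025),(-.04,.025),(.04,.025),(.04,-.025))]).round().tolist())
E
```

```text
[ 0.42858678 -0.32935989  0.21778221]
((357.2970275878906, 133.97030639648438), (105.27494049072266, 65.87146759033203), 84.2894058227539) [[319.0, 85.0], [385.0, 78.0], [395.0, 183.0], [330.0, 190.0]]
pred B corners [[321.0, 87.0], [387.0, 80.0], [392.0, 185.0], [330.0, 191.0]]
```

Board B hasn't moved.

```bash
python3 - <<'E'
from plan import *
plan([(.485,-.357,.08,-1.40,.45),(.485,-.357,.016,-1.40,.45,3)])
E
```

```text
t 26.6 n 7
[[[34,8,-14],[35,8,-13],[34,9,-13],[34.7,8.8,-13.1],[21,-0,-0]],[[-0.024,0,0.001],[-0.024,0.001,0],[-0.025,0,0.001],[-0.024,0,0],[0,0,0]],[0.45,0.45,0.45,0.45,0.45]]
[[[22,-0,-0],[21,-0,-0]],[[0,0,0],[0,0,0]],[0.45,0.45]]
```

Emit:
move_arm:
  linear:
    - [34,8,-14]
    - [35,8,-13]
    - [34,9,-13]
    - [35,9,-13]
    - [21,0,0]
  delta_rot:
    - [-0.024,0,0]
    - [-0.024,0,0]
    - [-0.025,0,0]
    - [-0.024,0,0]
    - [0,0,0]
  fingers: [0.45,0.45,0.45,0.45,0.45]

```text
time_s: 27.02
tcp_pos: [0.4857, -0.3563, 0.0552]
ee_rot: [2.129, 0.189, -2.135]
force: [-0.1, -0.6, -0.9]
grip_width: 0.45
```

Emit:
move_arm:
  linear:
    - [22,0,0]
    - [21,0,0]
    - [0,0,0]
    - [0,0,0]
    - [0,0,0]
  delta_rot:
    - [0,0,0]
    - [0,0,0]
    - [0,0,0]
    - [0,0,0]
    - [0,0,0]
  fingers: [0.45,0.45,0.45,0,0]

```text
time_s: 27.43
tcp_pos: [0.486, -0.358, 0.0182]
ee_rot: [2.133, 0.181, -2.132]
force: [0.6, -0.7, -1.6]
grip_width: 0.246
```

Emit:
move_arm:
  linear:
    - [0,0,0]
    - [0,0,0]
    - [0,0,0]
    - [0,0,0]
    - [0,0,0]
  delta_rot:
    - [0,0,0]
    - [0,0,0]
    - [0,0,0]
    - [0,0,0]
    - [0,0,0]
  fingers: [0,0,0,0,0]

```text
time_s: 27.85
tcp_pos: [0.4856, -0.3584, 0.0177]
ee_rot: [2.134, 0.179, -2.133]
force: [-0.3, 0.2, -1.2]
grip_width: 0.242
```

```bash
python3 - <<'E'
from plan import *
s=st(); print(s["tcp_pos"],s["grip_width"])
plan([(.47,-.357,.15,-1.4,0,5),(.551,.0298,.17,1.543,0)])
E
```

```text
[ 0.48558428 -0.35839164  0.01774678] 0.24224982269287798
t 27.85 n 30
[[[-26,-1,3],[-27,-1,3],[-26,-1,3],[-27,-0,3],[-26.3,-0.9,3.1]],[[-0.001,0,0],[0,0,0],[-0.001,0,0],[0,0,0],[-0.001,0,-0.001]],[0,0,0,0,0]]
[[[-1,-15,-6],[-1,-14,-8],[-1,-13,-9],[-1,-12,-11],[-1,-10,-12]],[[-0.118,0,0],[-0.117,0,0],[-0.118,0,0],[-0.118,0,0],[-0.118,0,0]],[0,0,0,0,0]]
[[[-1,-9,-13],[-1,-7,-14],[-1,-6,-15],[-1,-4,-15],[-1,-2,-16]],[[-0.117,0,0],[-0.118,0,0],[-0.118,0,0],[-0.117,0,0],[-0.118,0,-0.001]],[0,0,0,0,0]]
[[[-1,-0,-16],[-1,1,-16],[-1,3,-15],[-1,5,-15],[-1,7,-14]],[[-0.118,0,0],[-0.118,0,0],[-0.117,-0.001,0],[-0.118,0,0],[-0.118,0,0]],[0,0,0,0,0]]
[[[-0,8,-13],[-1,10,-12],[-0,11,-11],[-1,13,-9],[-0,14,-8]],[[-0.118,0,0],[-0.117,0,0],[-0.118,0,0],[-0.118,0,0],[-0.117,0,0]],[0,0,0,0,0]]
[[[-1,14,-6],[-0,15,-5],[-1,16,-3],[-0,16,-1],[-0.9,15.5,1.1]],[[-0.118,0,0],[-0.118,0,0],[-0.118,0,0],[-0.117,0,0],[-0.118,0,0]],[0,0,0,0,0]]
```

Emit:
move_arm:
  linear:
    - [-26,-1,3]
    - [-27,-1,3]
    - [-26,-1,3]
    - [-27,0,3]
    - [-26,-1,3]
  delta_rot:
    - [0,0,0]
    - [0,0,0]
    - [0,0,0]
    - [0,0,0]
    - [0,0,0]
  fingers: [0,0,0,0,0]

```text
time_s: 28.27
tcp_pos: [0.4697, -0.3567, 0.1507]
ee_rot: [2.134, 0.179, -2.134]
force: [0.3, -0.3, -1.7]
grip_width: 0.246
```

Emit:
move_arm:
  linear:
    - [-1,-15,-6]
    - [-1,-14,-8]
    - [-1,-13,-9]
    - [-1,-12,-11]
    - [-1,-10,-12]
  delta_rot:
    - [-0.118,0,0]
    - [-0.118,0,0]
    - [-0.118,0,0]
    - [-0.118,0,0]
    - [-0.118,0,0]
  fingers: [0,0,0,0,0]

```text
time_s: 28.68
tcp_pos: [0.4874, -0.278, 0.1544]
ee_rot: [1.774, 0.712, -1.774]
force: [-0.2, -0.4, -2.0]
grip_width: 0.243
```

Emit:
move_arm:
  linear:
    - [-1,-9,-13]
    - [-1,-7,-14]
    - [-1,-6,-15]
    - [-1,-4,-15]
    - [-1,-2,-16]
  delta_rot:
    - [-0.118,0,0]
    - [-0.118,0,0]
    - [-0.118,0,0]
    - [-0.118,0,0]
    - [-0.118,0,0]
  fingers: [0,0,0,0,0]

```text
time_s: 29.1
tcp_pos: [0.5039, -0.2005, 0.1593]
ee_rot: [1.367, 1.098, -1.367]
force: [0.8, 0.0, -1.8]
grip_width: 0.243
```

Emit:
move_arm:
  linear:
    - [-1,0,-16]
    - [-1,1,-16]
    - [-1,3,-15]
    - [-1,5,-15]
    - [-1,7,-14]
  delta_rot:
    - [-0.118,0,0]
    - [-0.118,0,0]
    - [-0.118,0,0]
    - [-0.118,0,0]
    - [-0.118,0,0]
  fingers: [0,0,0,0,0]

```text
time_s: 29.52
tcp_pos: [0.5193, -0.1231, 0.1644]
ee_rot: [0.93, 1.363, -0.93]
force: [0.3, -0.0, -1.2]
grip_width: 0.242
```

Emit:
move_arm:
  linear:
    - [0,8,-13]
    - [-1,10,-12]
    - [0,11,-11]
    - [-1,13,-9]
    - [0,14,-8]
  delta_rot:
    - [-0.118,0,0]
    - [-0.117,0,0]
    - [-0.118,0,0]
    - [-0.118,0,0]
    - [-0.117,0,0]
  fingers: [0,0,0,0,0]

```text
time_s: 29.93
tcp_pos: [0.5356, -0.0466, 0.1665]
ee_rot: [0.478, 1.517, -0.478]
force: [0.8, 0.4, -1.3]
grip_width: 0.238
```

Emit:
move_arm:
  linear:
    - [-1,14,-6]
    - [0,15,-5]
    - [-1,16,-3]
    - [0,16,-1]
    - [-1,15,1]
  delta_rot:
    - [-0.118,0,0]
    - [-0.117,0,0]
    - [-0.117,0,0]
    - [-0.117,0,0]
    - [-0.117,0,0]
  fingers: [0,0,0,0,0]

```text
time_s: 30.35
tcp_pos: [0.5509, 0.0305, 0.1692]
ee_rot: [0.019, 1.571, -0.019]
force: [-0.1, -0.5, -0.8]
grip_width: 0.244
```

Emit:
move_arm:
  linear:
    - [0,0,0]
    - [0,0,0]
    - [0,0,0]
  delta_rot:
    - [0,0,0]
    - [0,0,0]
    - [0,0,0]
  fingers: [0,0,0]

```text
time_s: 30.6
tcp_pos: [0.5508, 0.0292, 0.1691]
ee_rot: [0.025, 1.571, -0.026]
force: [-0.1, -0.1, -2.3]
grip_width: 0.244
```

```bash
python3 - <<'E'
from held import *
c=snap("wrist","w9"); s=st(); print(s["time_s"],s["tcp_pos"],s["ee_rot"],s["grip_width"])
edge("w3");edge("w6");edge("w9")
t=s["tcp_pos"];print([(up(c,u,214,t[2]-.0157+.009)-t)[:2].round(4).tolist() for u in(260,376)])
plan([(.5525,.0298,t[2],1.543,0)])
E
```

```text
30.65 [0.55079338 0.02891763 0.16913098] [ 0.02523195  1.57087346 -0.02580549] 0.2423344438520865
w3 [ 247  217  141  101 7291] top edge [-1.70000e-02  2.19259e+02] 219.0
w6 [ 248  214  140  104 7380] top edge [6.00000e-03 2.14059e+02] 214.0
w9 [ 225  177  163  141 9215] top edge [8.90000e-02 2.05832e+02] 213.0
[[-0.0412, -0.0189], [-0.0399, 0.0223]]
t 30.65 n 1
[[[-0,0.9,1.7]],[[-0.005,0,0]],[0]]
```

Emit:
move_arm:
  linear:
    - [20,1,2]
    - [25,0,0]
    - [25,0,0]
    - [18,0,0]
    - [0,0,0]
  delta_rot:
    - [-0.003,0,0]
    - [0,0,0]
    - [0,0,0]
    - [0,0,0]
    - [0,0,0]
  fingers: [0,0,0,0,0]

```text
time_s: 31.07
tcp_pos: [0.5494, 0.0297, 0.0764]
ee_rot: [0.023, 1.579, -0.023]
force: [-1.1, -0.4, -1.7]
grip_width: 0.245
```

Emit:
move_arm:
  linear:
    - [8,0,0]
    - [6,0,0]
    - [5,0,0]
    - [0,0,0]
    - [0,0,0]
  delta_rot:
    - [0,0,0]
    - [0,0,0]
    - [0,0,0]
    - [0,0,0]
    - [0,0,0]
  fingers: [0,0,0,0,0]

```text
time_s: 31.48
tcp_pos: [0.5533, 0.0305, 0.0627]
ee_rot: [0.021, 1.57, -0.021]
force: [0.3, -0.5, -0.9]
grip_width: 0.242
```

Emit:
move_arm:
  linear:
    - [2,0,0]
    - [0,0,0]
    - [0,0,0]
    - [0,0,0]
    - [0,0,0]
  delta_rot:
    - [0,0,0]
    - [0,0,0]
    - [0,0,0]
    - [0,0,0]
    - [0,0,0]
  fingers: [0,0,0,0.4,0.4]

```text
time_s: 31.9
tcp_pos: [0.5534, 0.0306, 0.0607]
ee_rot: [0.021, 1.57, -0.021]
force: [-1.1, -0.7, -0.1]
grip_width: 0.4
```

Emit:
move_arm:
  linear:
    - [0,0,0]
    - [-25,0,0]
    - [-25,0,0]
    - [-30,0,0]
    - [-30,0,0]
  delta_rot:
    - [0,0,0]
    - [0,0,0]
    - [0,0,0]
    - [0,0,0]
    - [0,0,0]
  fingers: [0.4,0.4,0.4,0.4,0.4]

```text
time_s: 32.32
tcp_pos: [0.5525, 0.0306, 0.1711]
ee_rot: [0.021, 1.572, -0.021]
force: [0.6, -0.2, -0.1]
grip_width: 0.403
```

Emit:
move_arm:
  linear:
    - [-30,0,-25]
    - [-30,0,-30]
    - [-30,0,-30]
    - [0,0,0]
    - [0,0,0]
  delta_rot:
    - [0,0,0]
    - [0,0,0]
    - [0,0,0]
    - [0,0,0]
    - [0,0,0]
  fingers: [0.4,0.4,0.4,0.4,0.4]

```text
time_s: 32.73
tcp_pos: [0.4699, 0.0328, 0.2626]
ee_rot: [0.021, 1.564, -0.021]
force: [-0.2, 0.0, -0.6]
grip_width: 0.399
```

```bash
python3 - <<'E'
from held import *
c=snap("wrist","w10"); d=snap("side","d2"); s=st(); print(s["time_s"],s["tcp_pos"])
im=cv2.imread('pics/w10.png')
for x0,y0 in((.5515,-.0368),(.5535,.0298)):
  cs,sn=np.cos(-.028),np.sin(-.028)
  q=proj(c,[(x0+cs*x-sn*y,y0+sn*x+cs*y,.054) for x,y in((-.04,-.025),(-.04,.025),(.04,.025),(.04,-.025))]); print(q.round().tolist())
  cv2.polylines(im,[q.astype(int)],1,(0,0,255),1)
a=cv2.resize(im,(400,300)); a=np.vstack([cv2.resize(im[150:450,120:520],(400,300)),cv2.resize(cv2.imread('pics/d2.png')[160:310,240:440],(400,300))])
b=np.vstack([cv2.resize(im,(400,300)),cv2.resize(cv2.imread('pics/d2.png'),(400,300))])
cv2.imwrite('pics/c2.png',np.hstack([a,b]))
E
```

```text
32.8333 [0.46921471 0.03275278 0.25889992]
[[210.0, 253.0], [268.0, 253.0], [271.0, 336.0], [216.0, 335.0]]
[[287.0, 253.0], [346.0, 253.0], [344.0, 336.0], [289.0, 336.0]]
```

View pics/c2.png

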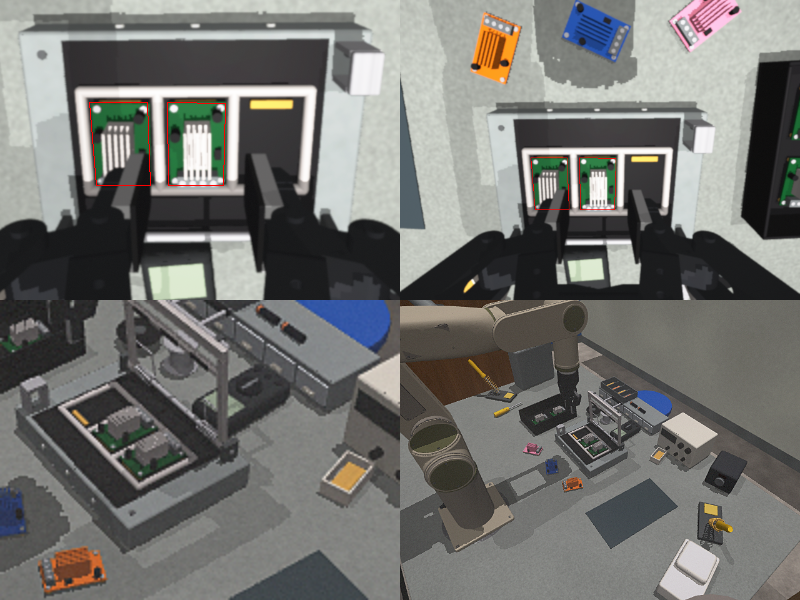

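Both boards are flat in nests 0 and 1, inside the predicted outlines and with terminals to the hinge. The mat is empty and the tested boards are in the crate. Next I'll grip the bar again.

```bash
python3 - <<'E'
from plan import *
plan([(.50,.03,.30,1.2,.35,3),(.687,.019,.30,-.028,.35),(.687,.019,.30,-.028,.35,2),(.687,.019,.2105,-.028,.35,4)])
E
```

```text
t 32.8333 n 20
[[[-14,-1,10],[-14,1,10],[-13.1,1.7,10.7],[0,5,16],[0,7,16]],[[0.115,0,0],[0.114,0,0],[0.115,0,0],[0.112,0,0],[0.111,0,0]],[0.35,0.35,0.35,0.35,0.35]]
[[[0,9,15],[0,10,14],[0,12,12],[0,13,11],[0,14,9]],[[0.112,0,0],[0.112,0,0],[0.111,0,0],[0.112,0,0],[0.111,0,0]],[0.35,0.35,0.35,0.35,0.35]]
[[[0,15,8],[0,16,6],[0,16,4],[0.1,17,2.5],[-0,0,-0]],[[0.112,0,0],[0.112,0,0],[0.111,0,0],[0.112,0,0],[0,0,0]],[0.35,0.35,0.35,0.35,0.35]]
[[[-0,0,-0],[22,-0,-0],[22,-0,-0],[23,-0,-0],[22.5,-0,-0]],[[0,0,0],[0,0,0],[0,0,0],[0,0,0],[0,0,0]],[0.35,0.35,0.35,0.35,0.35]]
```

Emit:
move_arm:
  linear:
    - [-14,-1,10]
    - [-14,1,10]
    - [-13,2,11]
    - [0,5,16]
    - [0,7,16]
  delta_rot:
    - [0.115,0,0]
    - [0.114,0,0]
    - [0.115,0,0]
    - [0.112,0,0]
    - [0.111,0,0]
  fingers: [0.35,0.35,0.35,0.35,0.35]

```text
time_s: 33.25
tcp_pos: [0.5355, 0.0278, 0.299]
ee_rot: [0.469, 1.521, -0.47]
force: [-0.7, 0.8, 0.3]
grip_width: 0.356
```

Emit:
move_arm:
  linear:
    - [0,9,15]
    - [0,10,14]
    - [0,12,12]
    - [0,13,11]
    - [0,14,9]
  delta_rot:
    - [0.112,0,0]
    - [0.112,0,0]
    - [0.111,0,0]
    - [0.112,0,0]
    - [0.111,0,0]
  fingers: [0.35,0.35,0.35,0.35,0.35]

```text
time_s: 33.67
tcp_pos: [0.6204, 0.0231, 0.2968]
ee_rot: [0.898, 1.381, -0.902]
force: [-0.2, -0.1, -0.5]
grip_width: 0.351
```

Emit:
move_arm:
  linear:
    - [0,15,8]
    - [0,16,6]
    - [0,16,4]
    - [0,17,2]
    - [0,0,0]
  delta_rot:
    - [0.112,0,0]
    - [0.112,0,0]
    - [0.111,0,0]
    - [0.112,0,0]
    - [0,0,0]
  fingers: [0.35,0.35,0.35,0.35,0.35]

```text
time_s: 34.08
tcp_pos: [0.6886, 0.0194, 0.2952]
ee_rot: [1.232, 1.197, -1.238]
force: [0.6, -0.4, -0.4]
grip_width: 0.356
```

Emit:
move_arm:
  linear:
    - [0,0,0]
    - [0,0,0]
  delta_rot:
    - [0,0,0]
    - [0,0,0]
  fingers: [0.35,0.35]

```text
time_s: 34.25
tcp_pos: [0.6866, 0.0197, 0.298]
ee_rot: [1.226, 1.2, -1.23]
force: [-0.4, -0.7, 0.1]
grip_width: 0.35
```

```bash
python3 - <<'E'
from plan import *
c=snap("wrist","w11"); s=st(); print(s["time_s"],s["tcp_pos"],s["ee_rot"])
print(proj(c,[(.690,.019,.228),(.690,.019-.026,.228),(.690,.019+.026,.228)]).round())
E
```

```text
34.3 [0.68657538 0.01979078 0.29886518] [ 1.22693863  1.19869948 -1.22938617]
[[325. 261.]
 [326. 307.]
 [324. 213.]]
```

View pics/w11.png

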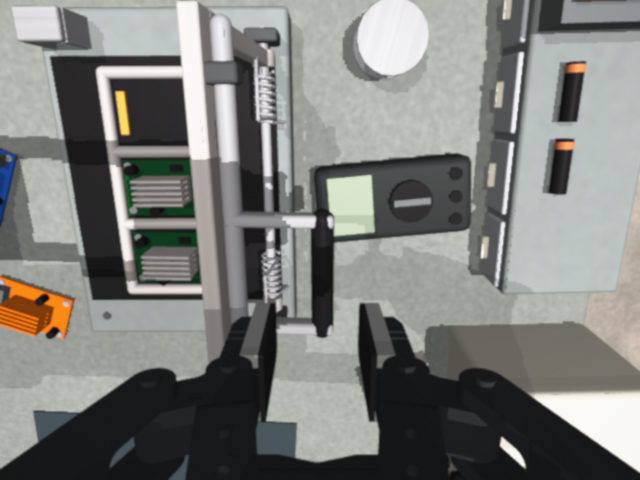

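The bar is at u≈322, v 212-335, midway between the fingers, with its centre about 6 mm towards -y. I'll descend and grip.

Emit:
move_arm:
  linear:
    - [22,1,3]
    - [22,0,3]
    - [22,0,0]
    - [22,0,0]
    - [0,0,0]
  delta_rot:
    - [0,0,0]
    - [0,0,0]
    - [0,0,0]
    - [0,0,0]
    - [0,0,0]
  fingers: [0.35,0.35,0.35,0.35,0.35]

```text
time_s: 34.72
tcp_pos: [0.6847, 0.0139, 0.2063]
ee_rot: [1.225, 1.203, -1.235]
force: [-1.6, 0.7, -1.3]
grip_width: 0.35
```

Emit:
move_arm:
  linear:
    - [0,0,0]
    - [0,0,0]
    - [0,0,0]
    - [0,0,0]
    - [0,0,0]
  delta_rot:
    - [0,0,0]
    - [0,0,0]
    - [0,0,0]
    - [0,0,0]
    - [0,0,0]
  fingers: [0.35,0,0,0,0]

```text
time_s: 35.13
tcp_pos: [0.689, 0.0137, 0.2148]
ee_rot: [1.231, 1.193, -1.227]
force: [-2.2, 0.3, 7.2]
grip_width: 0.113
```

```bash
python3 - <<'E'
import numpy as np
from h import st
print(st()['tcp_pos'],st()['grip_width'],st()['force'])
a=np.linspace(1.5,-0.01,26); x=(.085-.163*np.cos(a)+.058*np.sin(a))*1000; z=(61+163*np.sin(a)+58*np.cos(a))
d=[];px,pz=x[0],z[0]
for X,Z in zip(x[1:],z[1:]):
    r=[round(-(Z-pz)),round(X-px),0]; px+=r[1]; pz-=r[0]; d.append(r)
for i in range(0,25,5): print(d[i:i+5], a[i+5])
E
```

```text
[0.68900817 0.01371496 0.21479622] 0.1126124851697578 [-2.15686541  0.33981465  7.16466646]
[[-2, -10, 0], [-2, -10, 0], [-2, -11, 0], [0, -10, 0], [0, -11, 0]] 1.198
[[0, -10, 0], [2, -10, 0], [2, -11, 0], [2, -10, 0], [3, -10, 0]] 0.896
[[4, -10, 0], [4, -9, 0], [5, -9, 0], [5, -9, 0], [6, -9, 0]] 0.594
[[7, -8, 0], [7, -8, 0], [7, -7, 0], [8, -7, 0], [8, -7, 0]] 0.29200000000000004
[[9, -6, 0], [9, -5, 0], [9, -5, 0], [10, -4, 0], [9, -4, 0]] -0.01
```

Emit:
move_arm:
  linear:
    - [-2,-10,0]
    - [-2,-10,0]
    - [-2,-11,0]
    - [0,-10,0]
    - [0,-11,0]
  delta_rot:
    - [0,0,0]
    - [0,0,0]
    - [0,0,0]
    - [0,0,0]
    - [0,0,0]
  fingers: [0,0,0,0,0]

```text
time_s: 35.55
tcp_pos: [0.6397, 0.0147, 0.2223]
ee_rot: [1.235, 1.187, -1.222]
force: [10.2, -2.3, 16.7]
grip_width: 0.113
```

Emit:
move_arm:
  linear:
    - [0,-10,0]
    - [2,-10,0]
    - [2,-11,0]
    - [2,-10,0]
    - [3,-10,0]
  delta_rot:
    - [0,0,0]
    - [0,0,0]
    - [0,0,0]
    - [0,0,0]
    - [0,0,0]
  fingers: [0,0,0,0,0]

```text
time_s: 35.97
tcp_pos: [0.5887, 0.0161, 0.2138]
ee_rot: [1.235, 1.187, -1.222]
force: [8.5, -2.1, 7.8]
grip_width: 0.115
```

Emit:
move_arm:
  linear:
    - [4,-10,0]
    - [4,-9,0]
    - [5,-9,0]
    - [5,-9,0]
    - [6,-9,0]
  delta_rot:
    - [0,0,0]
    - [0,0,0]
    - [0,0,0]
    - [0,0,0]
    - [0,0,0]
  fingers: [0,0,0,0,0]

```text
time_s: 36.38
tcp_pos: [0.5427, 0.0173, 0.1891]
ee_rot: [1.234, 1.187, -1.222]
force: [9.5, -2.4, 7.7]
grip_width: 0.113
```

Emit:
move_arm:
  linear:
    - [7,-8,0]
    - [7,-8,0]
    - [7,-7,0]
    - [8,-7,0]
    - [8,-7,0]
  delta_rot:
    - [0,0,0]
    - [0,0,0]
    - [0,0,0]
    - [0,0,0]
    - [0,0,0]
  fingers: [0,0,0,0,0]

```text
time_s: 36.8
tcp_pos: [0.506, 0.0183, 0.1522]
ee_rot: [1.234, 1.187, -1.222]
force: [8.0, -1.7, 9.6]
grip_width: 0.114
```

Emit:
move_arm:
  linear:
    - [9,-6,0]
    - [9,-5,0]
    - [9,-5,0]
    - [10,-4,0]
    - [9,-4,0]
  delta_rot:
    - [0,0,0]
    - [0,0,0]
    - [0,0,0]
    - [0,0,0]
    - [0,0,0]
  fingers: [0,0,0,0,0]

```text
time_s: 37.22
tcp_pos: [0.4807, 0.0192, 0.1051]
ee_rot: [1.232, 1.191, -1.225]
force: [1.1, -1.7, 10.7]
grip_width: 0.111
```

Emit:
move_arm:
  linear:
    - [1,0,0]
    - [0,0,0]
    - [0,0,0]
  delta_rot:
    - [0,0,0]
    - [0,0,0]
    - [0,0,0]
  fingers: [0,0,0]

```text
time_s: 37.47
tcp_pos: [0.4802, 0.0192, 0.1037]
ee_rot: [1.231, 1.192, -1.226]
force: [-2.7, -2.0, 9.5]
grip_width: 0.115
```

Emit:
move_arm:
  linear:
    - [1,0,0]
    - [1,0,0]
    - [0,0,0]
  delta_rot:
    - [0,0,0]
    - [0,0,0]
    - [0,0,0]
  fingers: [0,0,0]

```text
time_s: 37.72
tcp_pos: [0.4797, 0.0192, 0.102]
ee_rot: [1.231, 1.193, -1.227]
force: [-6.6, -1.3, 14.4]
grip_width: 0.114
```

Emit:
move_arm:
  linear:
    - [1,0,0]
    - [1,0,0]
    - [0,0,0]
  delta_rot:
    - [0,0,0]
    - [0,0,0]
    - [0,0,0]
  fingers: [0,0,0]

```text
time_s: 37.97
tcp_pos: [0.4798, 0.0192, 0.1015]
ee_rot: [1.23, 1.193, -1.227]
force: [-14.9, -1.5, 28.8]
grip_width: 0.114
```

Force rises with no more travel, so the cover is on its stop. Next, shoot the bolt.

Emit:
move_arm:
  linear:
    - [0,-1,-5]
    - [0,0,-5]
    - [0,0,-5]
    - [0,0,-5]
    - [0,0,-5]
  delta_rot:
    - [0,0,0]
    - [0,0,0]
    - [0,0,0]
    - [0,0,0]
    - [0,0,0]
  fingers: [0,0,0,0,0]

```text
time_s: 38.38
tcp_pos: [0.4802, 0.043, 0.1016]
ee_rot: [1.229, 1.189, -1.227]
force: [-12.3, -34.8, 26.6]
grip_width: 0.111
```

Emit:
move_arm:
  linear:
    - [0,0,0]
    - [0,0,0]
  delta_rot:
    - [0,0,0]
    - [0,0,0]
  fingers: [0,0]

```text
time_s: 38.55
tcp_pos: [0.4802, 0.0424, 0.1016]
ee_rot: [1.229, 1.189, -1.228]
force: [-11.6, -12.5, 25.7]
grip_width: 0.112
```

Emit:
move_arm:
  linear:
    - [-1,0,0]
    - [-1,0,0]
    - [-1,0,0]
    - [-1,0,0]
    - [0,0,0]
  delta_rot:
    - [0,0,0]
    - [0,0,0]
    - [0,0,0]
    - [0,0,0]
    - [0,0,0]
  fingers: [0,0,0,0,0]

```text
time_s: 38.97
tcp_pos: [0.4809, 0.0424, 0.1044]
ee_rot: [1.231, 1.188, -1.227]
force: [0.6, -11.2, 8.6]
grip_width: 0.113
```

Emit:
move_arm:
  linear:
    - [-1,0,0]
    - [-1,0,0]
    - [-1,0,0]
    - [-1,0,0]
    - [0,0,0]
  delta_rot:
    - [0,0,0]
    - [0,0,0]
    - [0,0,0]
    - [0,0,0]
    - [0,0,0]
  fingers: [0,0,0,0,0]

```text
time_s: 39.38
tcp_pos: [0.4815, 0.0426, 0.1069]
ee_rot: [1.232, 1.187, -1.225]
force: [13.9, -9.6, -9.4]
grip_width: 0.11
```

The upward pull now meets resistance at latch height, so the cover is latched. I'll release and retreat.

Emit:
move_arm:
  linear:
    - [2,0,0]
    - [0,0,0]
    - [0,0,0]
    - [0,0,0]
    - [0,0,0]
  delta_rot:
    - [0,0,0]
    - [0,0,0]
    - [0,0,0]
    - [0,0,0]
    - [0,0,0]
  fingers: [0,0.4,0.4,0.4,0.4]

```text
time_s: 39.8
tcp_pos: [0.4778, 0.0448, 0.1033]
ee_rot: [1.23, 1.196, -1.229]
force: [0.7, -0.2, -0.3]
grip_width: 0.401
```

Emit:
move_arm:
  linear:
    - [-20,0,0]
    - [-25,0,0]
    - [-30,0,0]
    - [-30,0,0]
    - [-30,-10,0]
  delta_rot:
    - [0,0,0]
    - [0,0,0]
    - [0,0,0]
    - [0,0,0]
    - [0,0,0]
  fingers: [0.4,0.4,0.4,0.4,0.4]

```text
time_s: 40.22
tcp_pos: [0.4681, 0.045, 0.2393]
ee_rot: [1.23, 1.196, -1.23]
force: [0.7, 0.8, -0.3]
grip_width: 0.401
```

Emit:
move_arm:
  linear:
    - [0,-20,0]
    - [0,0,0]
    - [0,0,0]
    - [0,0,0]
    - [0,0,0]
  delta_rot:
    - [0,0,0]
    - [0,0,0]
    - [0,0,0]
    - [0,0,0]
    - [0,0,0]
  fingers: [0.4,0.4,0.4,0.4,0.4]

```text
time_s: 40.63
tcp_pos: [0.4477, 0.0455, 0.237]
ee_rot: [1.229, 1.197, -1.231]
force: [0.1, 0.0, 0.3]
grip_width: 0.4
```

```bash
python3 - <<'E'
from h import *
snap("wrist","w12");snap("side","d3");snap("scene","s3"); s=st(); print(s["time_s"],s["tcp_pos"],s["force"])
w=cv2.imread('pics/w12.png');d=cv2.imread('pics/d3.png');c=cv2.imread('pics/s3.png')
r=lambda i:cv2.resize(i,(400,300))
cv2.imwrite('pics/c3.png',np.vstack([np.hstack([r(w),r(d[160:310,240:440])]),np.hstack([r(c[200:350,260:460]),r(c)])]))
E
```

```text
40.7833 [0.44773034 0.0454533  0.23723518] [-0.40429208  0.5218781   0.50685351]
```

View pics/c3.png

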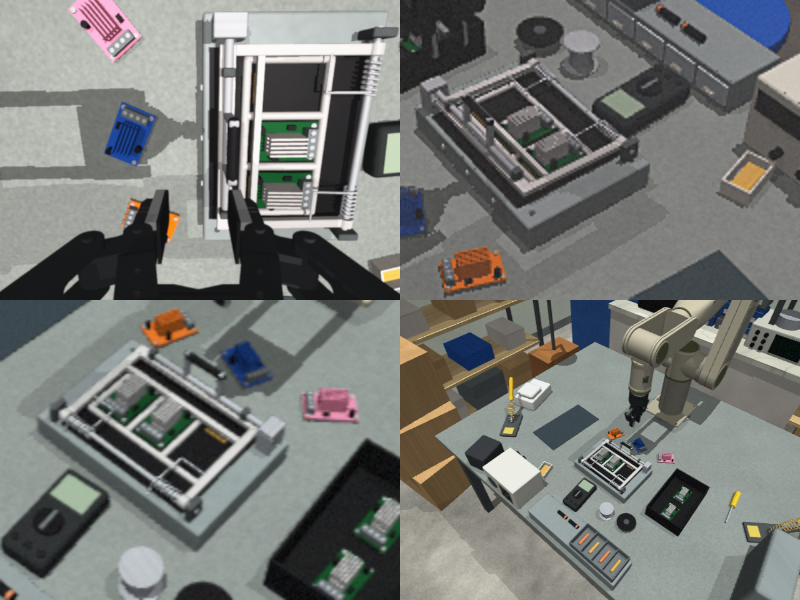

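The cover is down, with the bolt tip under the keeper. Both fresh boards sit in nests, both tested boards are in the crate, the bystanders are untouched and the arm is clear.

```bash
python3 -c "
from plant import manip
print(manip.close_job())"
```

```text
the job is handed in; nothing more can be done
None
```

The changeover is done and handed in, at about 41 s on the robot's clock.

- **Opening:** I drew the bolt about 23.5 mm until it hit its stop, carried the cover up to about 1.5 rad and let it go.
- **Tested boards:** Two were present, in nests 0 and 1. Both now lie flat in the crate.
- **Untested boards:** Two were on the mat. I turned each about half a turn and laid them in nests 0 and 1 with terminal blocks towards the hinge. Each matched its predicted outline closely, to within about 2 mm for nest 0.
- **Closing:** I folded the cover down onto its stop, where the force rose to about 29 N with no more travel. I shot the bolt about 23 mm until it met its end stop. A trial upward pull met resistance, so the latch holds.

The last pictures show:
- the cover closed and bolted
- the boards in place
- the mat empty
- the bystanders and the coloured look-alikes apparently where they were
- the arm clear of everything

No check failed or disagreed. The robot gives no joint readings for the cover and bolt, so those two were judged from forces, tool positions and pictures.

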